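Pack the pocket chess sets into their carrying case and clip it shut

ROBOT

A 7-joint arm with a two-finger parallel gripper is mounted at the origin on the work surface. World frame = base frame: x ahead of the robot, y to its left, z up, the work surface at z = 0. Lengths are in m, angles in rad, forces in N, time in s.
With the tool pointing down it reaches from about 0.4 to 0.875 m from the base axis. Payload 19.3 kg.
Tool frame: the origin (TCP) lies at the very end of the fingers, on their centre line; the grasp point (between the pads) lies 19 mm behind it; z points along the fingers, y is the line along which they close (so a half turn about z gives the same grasp; the last joint's range is limited). The gripper opens to 85 mm and grips with 20 to 120 N. Pads are 22 mm wide; open, the fingers measure 114 mm over their backs; the gripper's body (76 mm by 85 mm) begins 54 mm behind the grasp point. The pads swing forward as they close: fully open they stand 13 mm farther back than shut.
Start: joints at [1.168, 0.521, -0.036, 1.599, 0.021, 1.021, -0.113], TCP at [0.204, -0.591, 0.192] pointing down, gripper open.
Joint ranges: [-2.91, 2.91], [-0.3, 2.13], [-1.5, 1.42], [0.17, 2.43], [-1.26, 4.41], [0.16, 1.93], [-2.52, 2.52]. Speed limits (rad/s): [1.89, 1.89, 2.39, 2.39, 3.01, 3.01, 3.01].

INTERFACE

Orientations are given as a unit quaternion [w, x, y, z].
In Python, from rig import manip, cams, job gives the robot as it stands.
- The arm moves only by the tool move_arm, never from a script. Its argument "rows" is a list that holds one entry, the list of rows, each a list of 7 numbers: the turn, a rotation vector about the tool's x, y, z in rad, then the shift along the tool's x, y, z in mm, then the opening, from 0 (shut) to 1 (fully open). A call has 1 to 10 rows; each row is the pose to reach, as a shift and turn from the pose commanded when the call began, along the tool's axes at that moment; what a row does not reach only later rows make up. A row lasts 1/12 s, in which the tool goes at most 41.7 mm and 7.16 degrees, less where a joint would pass 70% of its speed; a pose out of reach is approached as far as the arm can. A call with a gripper value outside its range is refused whole. The fingers move at their own pace and stop on an object; "grip_force" is the grip in N (left out, the last holds). Time passes only in rows, so rows that repeat a pose let the fingers close. It gives the time, the measured TCP pose, the force, the opening and the grip force at its end, in the units of the state.
- manip.get_obs(): the state, without advancing time (a new reading comes with each control period).
- cams.read_camera(name): name is "scene" or "top" or "wrist"; returns the picture (480x640x3 uint8, blue, green, red); there is no depth.
- cams.camera_model(name): a dict with "K" (3x3 intrinsics, pixels), "R" (3x3) and "t" (3): a world point X has camera coordinates R X + t. Camera axes: x right, y down, z forward; pixel columns grow to the right and rows downward; lengths in m; the calibration is good to about 2 mm. A picture is of the moment at which its call begins: read the wrist's pose just before it. camera_model takes no time and is no camera call; for the wrist camera it gives the pose at the moment of the call.
- job.job_done(): hands the job in; it is judged then, once.
The state is a dict: "t": time; "joint_positions": joint angles; "joint_vel": joint speeds; "joint_efforts": joint torques, N m; "position": TCP position; "eef_rot": TCP orientation; "wrist_force": force on the tool from outside, world axes, zero at the start; "ft_torque": the same for the moment, N m; "gripper_width": finger opening in m; "gripper_force": force on a finger pad.
Only numpy, scipy, OpenCV 4.12 (cv2) and the standard library are available. Lean on these libraries where they do the work, as an engineer would, in place of code of your own. Each camera call takes 0.05 s, during which the arm holds its last target. There are 200 camera calls.

TASK

Pack away the pocket chess sets: fold every one that is out on the tabletop shut, lay each flat in its own foam bay of the carrying case, then close the case's lid fully. Finally take the orange spring clip off the key tray and clip it right down over the two upright tabs at the front of the case, so that it pinches both and holds the lid shut. Leave everything else on the tabletop as it is.

Things in the scene. Friction and masses are not known exactly. Their poses are not given: they have to be found in the camera images.
- set_a: loose pocket chess set, dark wood shell, 150 g, like a tiny laptop: base 50 (x) x 104 (y) x 14 mm, and a leaf of the same outline, 8 mm thick, hinged on the base's top edge at x = +25, z = 14 mm. Origin: centre of the base's underside; x towards the hinge side, y along the hinge, z up. Folded: a slab 50 x 104 x 22 mm. May be absent
- set_a_leaf (a joint): fold angle of the dark wood set's leaf in rad: 0 = folded flat on its base, 1.57 = upright on the hinge edge, 1.95 = stop, leaning back. It stays where left above about 1.0 and drops shut by its weight once pushed below about 0.9. A very light push (under 0.5 N) moves it
- set_b: loose pocket chess set, blue shell, 150 g, like a tiny laptop: base 50 (x) x 104 (y) x 14 mm, and a leaf of the same outline, 8 mm thick, hinged on the base's top edge at x = +25, z = 14 mm. Origin: centre of the base's underside; x towards the hinge side, y along the hinge, z up. Folded: a slab 50 x 104 x 22 mm. May be absent
- set_b_leaf (a joint): fold angle of the blue set's leaf in rad: 0 = folded flat on its base, 1.57 = upright on the hinge edge, 1.95 = stop, leaning back. It stays where left above about 1.0 and drops shut by its weight once pushed below about 0.9. A very light push (under 0.5 N) moves it
- set_c: loose pocket chess set, red shell, 150 g, like a tiny laptop: base 50 (x) x 104 (y) x 14 mm, and a leaf of the same outline, 8 mm thick, hinged on the base's top edge at x = +25, z = 14 mm. Origin: centre of the base's underside; x towards the hinge side, y along the hinge, z up. Folded: a slab 50 x 104 x 22 mm. May be absent
- set_c_leaf (a joint): fold angle of the red set's leaf in rad: 0 = folded flat on its base, 1.57 = upright on the hinge edge, 1.95 = stop, leaning back. It stays where left above about 1.0 and drops shut by its weight once pushed below about 0.9. A very light push (under 0.5 N) moves it
- case: fixed grey case, outer 126 (x) x 274 (y) x 34 mm, walls and floor 4 mm. Origin: centre of underside; x towards the lid hinge, z up. Three bays centred at y = -82, 0, +82 mm, floor at z = 4, each 58 (y) x 118 (x) mm between foam corner blocks (top z = 24.5): a folded set fits with its long side along x, either way round. The middle 62 mm of x is free of foam: 24 mm finger gaps beside each bay
- case_lid (a joint): angle of the case's lid in rad: 0 = closed on the walls, 1.95 = stop, leaning back. Plate 128 x 274 x 6 mm, 150 g, hinged on the case's far top edge (case frame x = +63, z = 34 mm). Stays where left from about 1.3 to 1.85; sinks shut by its weight, damped, once pushed below about 1.2
- lid_edge (a point): middle of the lid's free edge on its outer face, 128 mm from the hinge. Here the lid's brass tab stands out from the outer face: 50 mm wide (y), 3 mm thick, 28 mm high; keep fingers clear of it (50 mm or more to the side of the middle) when pushing the lid from behind
- tab_top (a point): middle of the top of the two tabs at the case's front when the lid is closed, 68 mm above the tabletop; axes as the case. The case's steel tab and the lid's brass tab (3 mm each) then stand face to face, 6 mm thick together (x), 50 mm wide (y), rising 28 mm above the lid's top face
- key_tray: steel key tray fixed to the tabletop, 90 (x) x 120 (y) x 14 mm, with an upright steel fin 6 mm thick (x), 50 mm wide (y), 60 mm high at x = +20 mm. Origin: centre of its underside. The clip is parked on the fin
- fin_top (a point): middle of the top of the key tray's fin, 60 mm above the tabletop; axes as the tray (x is the fin's normal)
- clip: orange sprung clip, 45 g, 20 mm wide (y), like a peg with handles up. Origin: middle of its 10 mm hinge pin; x from leg to leg, z up when seated. Handles reach 41 mm above the pin, outer faces 26 mm apart at the pin, 44 at the top; jaws reach 30 mm below it. Squeezing the handles parallel (10 N; they end 26 mm apart) opens the jaws. Pushed home, the pin rests on the edge: origin 5 mm above it
- clip_jaw (a joint): spread of the clip's legs in rad: 0 = jaws 6 mm apart, as on the fin, pinching with about 6 N; 0.44 = fully squeezed, handles parallel, jaws 14 to 17 mm apart (the clip's own frame then leans 0.22); -0.15 = jaws shut on nothing
- tea_bowl: blue ceramic tea bowl, 104 mm across, 60 mm high, loose; to be left alone; origin: centre of its underside
- pawn: black plastic pawn, 26 mm across, 44 mm high, loose; to be left alone; origin: centre of its underside
- glasses_case: black glasses case, 60 x 150 x 35 mm, loose; to be left alone; origin: centre of its underside
- mint_tin: round aluminium tin, 60 mm across, 50 mm high, loose; to be left alone; origin: centre of its underside
- set_a_mid (a point): middle of the folded set a, 11 mm above its underside; axes as set_a
- set_b_mid (a point): middle of the folded set b, 11 mm above its underside; axes as set_b
- set_c_mid (a point): middle of the folded set c, 11 mm above its underside; axes as set_c
Things that resemble listed ones, but are neither listed nor needed, are in the scene too. Leave any green look-alike of the clip alone.

How it is judged:
On the way, in this order (a step that is already met when the one before it is completed fails the run):
1. every chess set present is folded shut and lies flat in a bay of the case (value of joint each of set_a_leaf, set_b_leaf, set_c_leaf below 0.1 rad and x of set_a_mid in the frame of case between -0.02 and 0.02 m and y of set_a_mid in the frame of case between -0.125 and 0.125 m and z of set_a_mid in the frame of case between 0.01 and 0.02 m and x of set_b_mid in the frame of case between -0.02 and 0.02 m and y of set_b_mid in the frame of case between -0.125 and 0.125 m and z of set_b_mid in the frame of case between 0.01 and 0.02 m and x of set_c_mid in the frame of case between -0.02 and 0.02 m and y of set_c_mid in the frame of case between -0.125 and 0.125 m and z of set_c_mid in the frame of case between 0.01 and 0.02 m), for 0.2 s.
2. the case's lid is closed over them (all of step 1 and value of joint case_lid below 0.06 rad), for 0.2 s.
3. the clip sits right down over both front tabs and pinches them (all of step 2 and x of clip in the frame of tab_top between -0.008 and 0.008 m and y of clip in the frame of tab_top between -0.025 and 0.025 m and z of clip in the frame of tab_top between 0 and 0.012 m and angle between clip's own z axis and vertical below 0.3 rad and contact force between clip and case_lid above 1 N and angle between the x axis of clip and the x axis of tab_top, either way round below 0.35 rad), for 0.2 s.
At the end, for the whole second after the job is handed in: sets present folded (under 0.1 rad) on a bay's floor (5 mm); lid under 0.06 rad; clip at rest, upright (0.3 rad), square (0.35 rad), pin 0 to 12 mm above the tabs' top, within 8 mm across and 25 mm along, pressing the lid's tab over 1 N; bystanders within 30 mm of their starts (all of step 3 and linear speed of clip below 0.02 m/s and distance of each of tea_bowl, pawn, glasses_case, mint_tin from where it was at the start of the episode below 0.03 m); the robot touches nothing.
It fails at once if a bystander is knocked aside or over (distance of any of tea_bowl, pawn, glasses_case, mint_tin from where it was at the start of the episode above 0.03 m or angle between any of pawn, tea_bowl's own z axis and vertical above 0.7 rad).
Of set_a, set_b, set_c only 2 to 3 are there at a start; the rules pass over those that are not, and their reading is None.
At some moment in a run one of set_a, set_b, set_c may be knocked a few centimetres aside while the robot is not near it.
It also fails if it takes over 210 s, if anything falls off the work surface, if the arm or the gripper's body presses on something with over 40 N, if the wrist force passes 120 N, or if a joint passes its speed limit or range.

## Working session

There is one attempt and no reset: what is moved stays moved. The work goes in short steps, Python scripts to look and compute and a tool call to move; the robot and the scene stay as the last step left them, time stands still between calls to the robot, and variables do not carry over. Pictures are saved under pics/ and viewed, at most 14 in all, crops included, and the job is handed in when it is done.

Besides the shell and the picture viewer there is one more tool, called after ">>>" in YAML: its name, and indented under it one key for each argument. move_arm: Moves the arm, as the interface text tells. Its arguments: {"type":"object","properties":{"rows":{"type":"array"},"grip_force":{"type":"number"}},"required":["rows"]}

```bash
ls; mkdir -p pics
python3 - <<'E'
from rig import manip,cams,job
import cv2,numpy as np
for n in ["top","scene"]:
    im=cams.read_camera(n); cv2.imwrite(f"pics/{n}0.png",im)
    m=cams.camera_model(n); print(n,np.round(m["K"],1).tolist(),np.round(m["R"],4).tolist(),np.round(m["t"],4).tolist(), np.round(-m["R"].T@m["t"],3))
o=manip.get_obs();print(o)
E
```

```text
pics
top [[591.8, 0.0, 314.8], [0.0, 591.8, 243.6], [0.0, 0.0, 1.0]] [[-0.004, -0.9999, 0.0095], [-0.9903, 0.0027, -0.1391], [0.1391, -0.01, -0.9902]] [0.0392, 0.5258, 1.5486] [0.306 0.053 1.606]
scene [[500.6, 0.0, 320.3], [0.0, 500.6, 239.5], [0.0, 0.0, 1.0]] [[-0.64, 0.7684, -0.0036], [0.6603, 0.5475, -0.5141], [-0.3931, -0.3314, -0.8577]] [0.3215, -0.3181, 1.5229] [1.014 0.432 1.144]
{'t': 0.1, 'joint_positions': array([ 1.16779314,  0.52193062, -0.03633946,  1.59992232,  0.02119599,
        1.02110239, -0.11283784]), 'joint_vel': array([ 0.00077335, -0.00094439, -0.00159877, -0.00019184, -0.00173217,
        0.00146098, -0.00032446]), 'joint_efforts': array([ 3.33239259e-03, -9.28484631e+01,  1.98345423e+00, -3.70531976e+01,
        1.80609914e-02,  5.27699391e-03,  1.01672850e-05]), 'position': array([ 0.20405161, -0.59040691,  0.19140827]), 'eef_rot': array([-4.76515548e-04,  9.86190450e-01,  1.65614485e-01, -1.09618734e-04]), 'wrist_force': array([-0.09260171,  0.2750975 ,  0.47340536]), 'ft_torque': array([0.00725712, 0.03302235, 0.06009235]), 'gripper_force': 0.0, 'gripper_width': 0.08560830157167744}
```

View pics/top0.png

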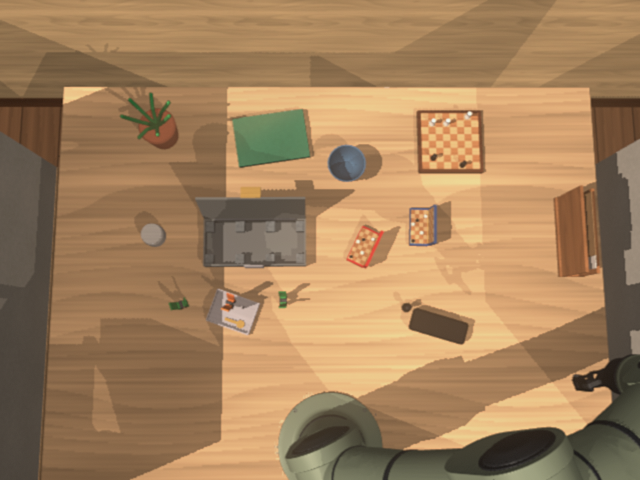

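View pics/scene0.png

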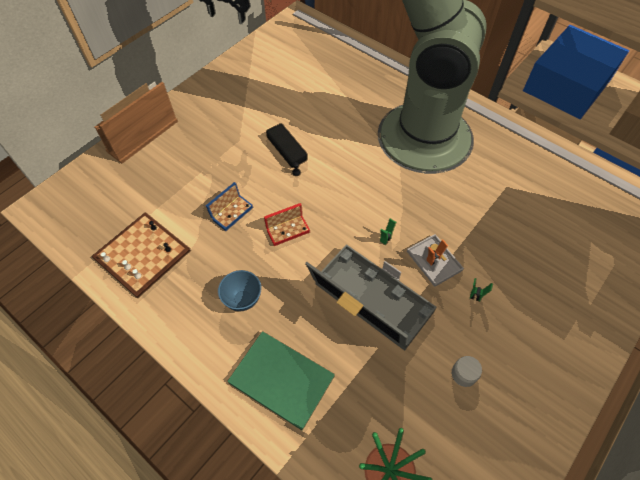

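The top view shows the case at about (255,235) with its lid leaning back, the red set at (365,245), the blue set at (423,226), and the tray and orange clip at (235,310). There are green look-alikes at (178,303) and (283,298), and the pawn (406,307), glasses case (440,325), bowl (346,163) and tin (151,233). No dark wood set is out. Next I'll look at enlarged crops.

```bash
cat > h.py <<'E'
import cv2,numpy as np
from rig import manip,cams,job
from scipy.spatial.transform import Rotation as Ro
def ray(n,u,v,m=None):
    m=m or cams.camera_model(n); d=m["R"].T@np.linalg.inv(m["K"])@[u,v,1.]; return -m["R"].T@m["t"],d
def onz(n,u,v,z,m=None):
    c,d=ray(n,u,v,m); return c+d*(z-c[2])/d[2]
def proj(n,X,m=None):
    m=m or cams.camera_model(n); p=m["K"]@(m["R"]@np.asarray(X,float)+m["t"]); return p[:2]/p[2]
def tri(a,b):  # [(n,u,v,m)...] two rays
    (c1,d1),(c2,d2)=ray(*a),ray(*b)
    s=np.linalg.lstsq(np.c_[d1,-d2],c2-c1,rcond=None)[0]
    p,q=c1+d1*s[0],c2+d2*s[1]; return (p+q)/2,np.linalg.norm(p-q)
def pose():
    o=manip.get_obs(); q=o["eef_rot"]; return o["position"],Ro.from_quat([q[1],q[2],q[3],q[0]]).as_matrix(),o
def goto(X,yaw=None):
    """shift in tool mm and turn about tool z (deg) for a downward tool with tool y along world heading yaw(deg)"""
    p,R,o=pose()
    s=R.T@(np.asarray(X)-p)*1000
    r=None
    if yaw is not None:
        y=np.array([np.cos(np.radians(yaw)),np.sin(np.radians(yaw)),0]); z=np.array([0,0,-1.]); T=np.c_[np.cross(y,z),y,z]
        r=[ (Ro.from_matrix(R.T@T@Ro.from_euler('z',k).as_matrix())).as_rotvec().round(4) for k in (0,np.pi)]
    print("shift",s.round(1),"turn",r,"q7",o["joint_positions"][6].round(2),"p",p.round(4))
E
python3 - <<'E'
from h import *
a=cv2.imread("pics/top0.png"); cv2.imwrite("pics/ct.png",cv2.resize(a[180:350,190:450],None,fx=3,fy=3,interpolation=cv2.INTER_CUBIC))
b=cv2.imread("pics/scene0.png"); cv2.imwrite("pics/cs.png",cv2.resize(b[170:360,195:455],None,fx=3,fy=3,interpolation=cv2.INTER_CUBIC))
E
```

```text
(no output)
```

View pics/ct.png

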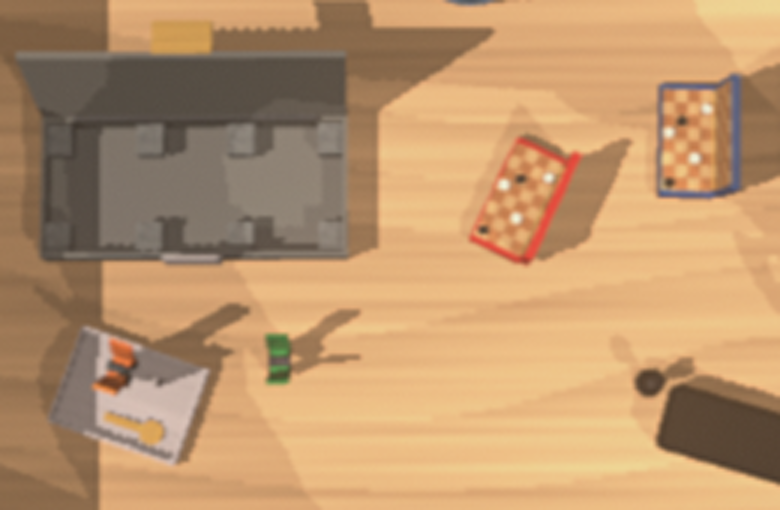

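View pics/cs.png

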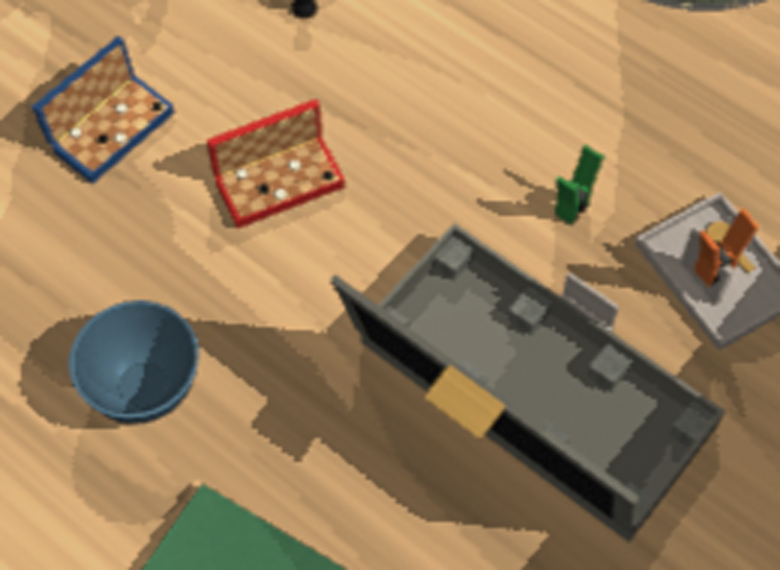

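The crop shows the case rim corners at crop (42,258), (347,258) and (347,118). Both sets are open with their leaf on the right (−y) side: red base's outer edge runs (520,137)–(470,238), blue's (658,85)–(658,195). Orange clip is at about (117,366), and the tray corners are at (87,325), (210,370), (178,464) and (50,418).

Run:
```python
from h import *
P=lambda x,y,z:onz("top",190+x/3-.33,180+y/3-.33,z).round(4)
print("case FL FR BR",P(42,258,.034),P(347,258,.034),P(347,116,.034))
print("fronttab top",P(163,257,.068),P(220,261,.068))
print("red base free edge",P(520,137,.014),P(470,238,.014),"leaf top?",P(578,155,.06),P(527,262,.06))
print("red leaf bottom hinge",P(525,262,.014))
print("blue base free",P(658,85,.014),P(658,195,.014),"hinge",P(716,195,.014),P(738,190,.06),P(738,76,.06))
print("tray",P(87,325,.014),P(210,370,.014),P(178,464,.014),P(50,418,.014))
print("clip mid",P(119,366,.065),"handles",P(122,353,.1),P(112,382,.1))
S=lambda x,y,z:onz("scene",195+x/3-.33,170+y/3-.33,z).round(4)
print("S clip handles top",S(712,230,.1),S(750,215,.1),"tray cor",S(637,240,.014),S(722,345,.014),S(714,196,.014))
T=lambda a,b:tri(("top",190+a[0]/3-.33,180+a[1]/3-.33),("scene",195+b[0]/3-.33,170+b[1]/3-.33))
print("red leaf top corners",T((578,155),(210,143)),T((527,262),(318,103)))
print("blue leaf",T((738,76),(37,107)),T((738,190),(119,40)))
print("lid corner R", T((347,55),(335,279)),"lidtab",T((212,22),(428,395)))
print("case tabs", T((163,257),(616,325)),T((220,259),(568,280)))
```

```text
case FL FR BR [0.4678 0.3338 0.034 ] [0.467 0.063 0.034] [0.5953 0.0628 0.034 ]
fronttab top [0.4648 0.2228 0.068 ] [0.4612 0.1732 0.068 ]
red base free edge [ 0.5792 -0.0945  0.014 ] [ 0.4868 -0.0479  0.014 ] leaf top? [ 0.555  -0.1413  0.06  ] [ 0.4603 -0.0947  0.06  ]
red leaf bottom hinge [ 0.4649 -0.0973  0.014 ]
blue base free [ 0.6271 -0.2216  0.014 ] [ 0.5255 -0.2189  0.014 ] hinge [ 0.5254 -0.2716  0.014 ] [ 0.5234 -0.2818  0.06  ] [ 0.6258 -0.2851  0.06  ]
tray [0.4095 0.2959 0.014 ] [0.369  0.1856 0.014 ] [0.2862 0.2131 0.014 ] [0.3271 0.3272 0.014 ]
clip mid [0.3707 0.2599 0.065 ] handles [0.3802 0.2528 0.1   ] [0.3558 0.2608 0.1   ]
S clip handles top [0.3789 0.248  0.1   ] [0.3476 0.2639 0.1   ] tray cor [0.3764 0.1884 0.014 ] [0.4143 0.3002 0.014 ] [0.2963 0.2151 0.014 ]
red leaf top corners (array([ 0.55613652, -0.14239073,  0.05588583]), np.float64(0.0014682599923186374)) (array([ 0.4623441 , -0.09743877,  0.05354105]), np.float64(0.005069211207057746))
blue leaf (array([ 0.62644332, -0.28577999,  0.05702854]), np.float64(3.269717578515937e-05)) (array([ 0.5252025 , -0.28438556,  0.05234604]), np.float64(0.0021973895512726487))
lid corner R (array([0.62570142, 0.06223411, 0.14969201]), np.float64(0.0005700637940625951)) lidtab (array([0.65447421, 0.17527568, 0.1490738 ]), np.float64(6.580928143925885e-05))
case tabs (array([0.46775729, 0.22619067, 0.03884942]), np.float64(0.00046525548824981143)) (array([0.4647808 , 0.17443349, 0.05075989]), np.float64(0.0003286040650776064))
```

Run:
```python
from h import *
p,R,o=pose();print(R.round(3).tolist())
goto([0.575,-0.345,0.15],88.5); goto([0.575,-0.345,0.045],88.5)
```

```text
[[0.945, 0.327, -0.0], [0.327, -0.945, 0.001], [-0.0, -0.001, -1.0]]
shift [ 430.8 -110.7   41.5] turn [array([-3.0000e-04, -1.3000e-03, -2.7827e+00]), array([-1.000e-03,  2.000e-04,  3.589e-01])] q7 -0.11 p [ 0.2041 -0.5904  0.1914]
shift [ 430.8 -110.6  146.5] turn [array([-3.0000e-04, -1.3000e-03, -2.7827e+00]), array([-1.000e-03,  2.000e-04,  3.589e-01])] q7 -0.11 p [ 0.2041 -0.5904  0.1914]
```

>>> move_arm:
  rows:
    - [[0,0,0.359,430.8,-110.7,41,0],[0,0,0.359,430.8,-110.7,41,0],[0,0,0.359,430.8,-110.7,41,0],[0,0,0.359,430.8,-110.7,41,0],[0,0,0.359,430.8,-110.7,41,0],[0,0,0.359,430.8,-110.7,41,0],[0,0,0.359,430.8,-110.7,41,0],[0,0,0.359,430.8,-110.7,41,0],[0,0,0.359,430.8,-110.7,41,0],[0,0,0.359,430.8,-110.7,41,0]]
  grip_force: 20

```text
t: 0.93
position: [0.5497, -0.3616, 0.1535]
eef_rot: [-0.0, 1.0, -0.013, -0.0]
wrist_force: [0.7, -1.1, 0.3]
gripper_width: -0.0003
gripper_force: 0.0
```

Run:
```python
from h import *
p,R,o=pose();print(R.round(3).tolist(),o["gripper_width"])
goto([0.575,-0.345,0.045],88.5)
```

```text
[[1.0, -0.026, -0.0], [-0.026, -1.0, 0.0], [-0.0, -0.0, -1.0]] -0.0002981218488252553
shift [ 24.9 -17.2 108.5] turn [array([7.0000e-04, 4.0000e-04, 3.1415e+00]), array([-0.0002,  0.0004, -0.0001])] q7 -1.11 p [ 0.5497 -0.3616  0.1535]
```

>>> move_arm:
  rows:
    - [[0,0,0,24,-17,40,0],[0,0,0,24,-17,80,0],[0,0,0,24,-17,106,0],[0,0,0,24,-30,108,0],[0,0,0,24,-45,108,0],[0,0,0,24,-60,108,0],[0,0,0,24,-75,108,0],[0,0,0,24,-90,108,0],[0,0,0,24,-105,108,0],[0,0,0,24,-117,108,0]]

```text
t: 1.77
position: [0.576, -0.2446, 0.0469]
eef_rot: [-0.0, 1.0, -0.013, 0.001]
wrist_force: [-0.3, -0.0, -0.1]
gripper_width: -0.0004
gripper_force: 0.0
```

>>> move_arm:
  rows:
    - [[0,0,0,0,0,-10,0],[0,0,0,0,0,-40,0.5],[0,0,0,0,0,-80,1],[0,0,0,0,30,-110,1],[0,0,0,0,60,-130,1],[0,0,0,0,60,-130,1]]

```text
t: 2.27
position: [0.574, -0.3146, 0.1817]
eef_rot: [0.003, 1.0, -0.016, 0.003]
wrist_force: [0.5, -1.4, 0.5]
gripper_width: 0.0606
gripper_force: 0.0
```

Run:
```python
from h import *
for n in ["wrist","top"]:
    m=cams.camera_model(n); im=cams.read_camera(n); cv2.imwrite(f"pics/{n}1.png",im)
    if n=="wrist": np.savez("w1.npz",**m); print(-m["R"].T@m["t"])
print(pose()[0])
```

```text
[ 0.63935449 -0.31666581  0.36488394]
[ 0.57355282 -0.30853753  0.1772657 ]
```

View pics/wrist1.png

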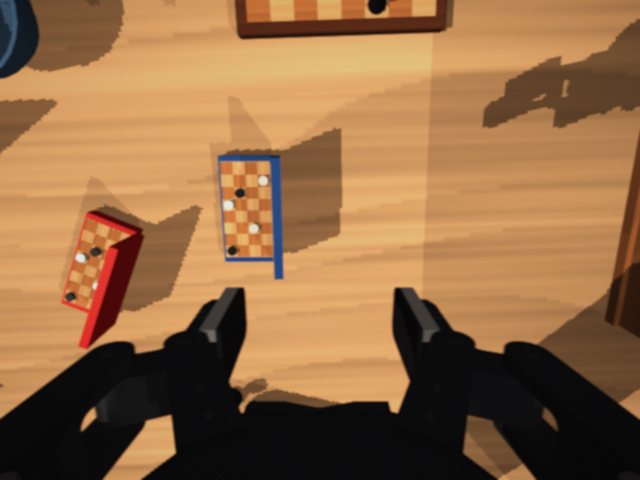

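The wrist view shows the blue set at (245,208) with its leaf still standing (right edge at 278). I'll compute where it is now.

Run:
```python
from h import *
m=dict(np.load("w1.npz"))
for u,v,z in [(219,156,.014),(226,261,.014),(274,261,.014),(283,278,.064),(280,156,.06)]: print(onz("w",u,v,z,m).round(4))
print(proj("w",[.575,-.2446,.0469],m))
im=cv2.imread("pics/top1.png");cv2.imwrite("pics/ct1.png",cv2.resize(im[180:350,190:450],None,fx=3,fy=3))
```

```text
[ 0.6291 -0.2254  0.014 ]
[ 0.5262 -0.2219  0.014 ]
[ 0.5246 -0.27    0.014 ]
[ 0.5251 -0.2835  0.064 ]
[ 0.6288 -0.2867  0.06  ]
[237.42327121 219.41885227]
```

View pics/ct1.png

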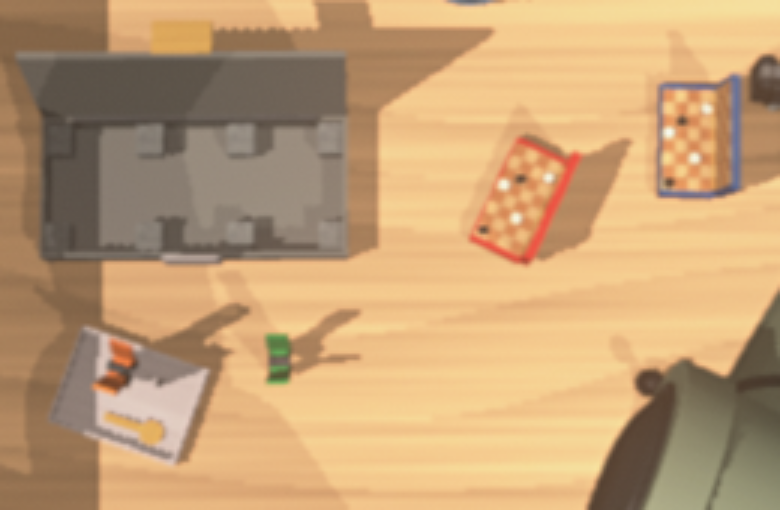

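The first push left the leaf upright in the same place. I'll repeat it more slowly and check while the finger is still in position.

>>> move_arm:
  rows:
    - [[0,0,0,0,35,0,0],[0,0,0,0,35,0,0],[0,0,0,0,35,40,0],[0,0,0,0,35,80,0],[0,0,0,0,35,120,0],[0,0,0,0,35,134,0],[0,0,0,0,35,134,0],[0,0,0,0,35,134,0],[0,0,0,0,20,134,0],[0,0,0,0,10,134,0]]

```text
t: 3.2
position: [0.5749, -0.3163, 0.0444]
eef_rot: [0.0, 1.0, -0.013, 0.002]
wrist_force: [-0.1, -0.3, -0.6]
gripper_width: -0.0
gripper_force: 0.0
```

```bash
cat > snap.py <<'E'
from h import *
import sys
k=sys.argv[1]
ims=[]
for n,c in [("top",(150,370,180,480)),("scene",(170,360,195,455))]:
    im=cams.read_camera(n); cv2.imwrite(f"pics/{n}{k}.png",im)
print(pose()[0].round(4))
E
python3 snap.py 2; python3 -c "
from h import *
goto([0.575,-0.345,0.045],88.5)"
```

```text
[ 0.5752 -0.3145  0.0439]
shift [ 0.6 30.5 -1.1] turn [array([ 3.900e-03, -5.000e-04, -3.139e+00]), array([-0.0003, -0.0025,  0.0026])] q7 -1.18 p [ 0.5752 -0.3145  0.0439]
```

>>> move_arm:
  rows:
    - [[0,0,0,0,-10,0,0],[0,0,0,0,-20,0,0],[0,0,0,0,-30,0,0],[0,0,0,0,-40,0,0],[0,0,0,0,-50,0,0],[0,0,0,0,-60,0,0],[0,0,0,0,-70,0,0],[0,0,0,0,-80,0,0]]

```text
t: 3.97
position: [0.5756, -0.2357, 0.0419]
eef_rot: [-0.0, 1.0, -0.013, -0.0]
wrist_force: [0.2, 0.7, 0.4]
gripper_width: -0.0
gripper_force: 0.0
```

```bash
python3 snap.py 3
python3 - <<'E'
import cv2,numpy as np
f=lambda n:cv2.resize(cv2.imread(n),None,fx=4,fy=4)
a=[cv2.resize(cv2.imread(f"pics/{n}{k}.png")[s],(390,290),interpolation=cv2.INTER_CUBIC) for k in "23" for n,s in [("top",np.s_[190:290,380:515]),("scene",np.s_[160:260,190:325])]]
cv2.imwrite("pics/m23.png",np.vstack([np.hstack(a[:2]),np.hstack(a[2:])]))
E
```

```text
[ 0.576  -0.2345  0.0418]
```

View pics/m23.png

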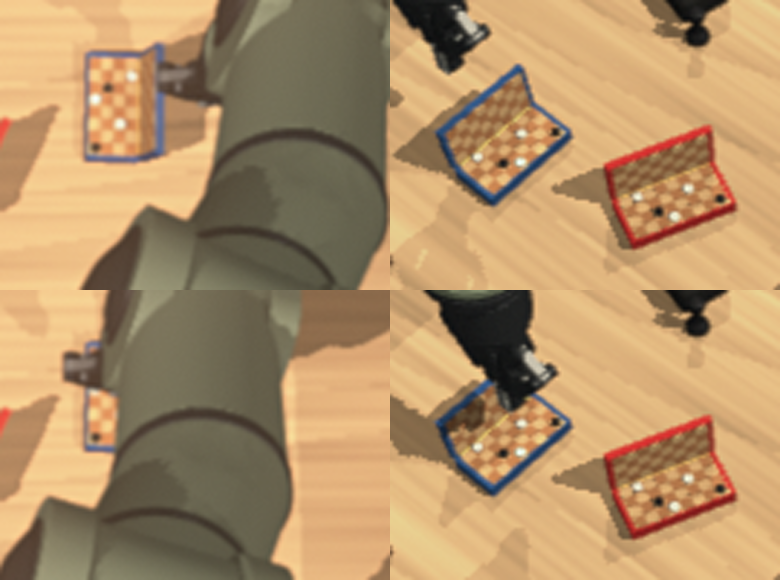

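Run:
```python
from h import *
p=pose()[0]
t,s=proj("top",p),proj("scene",p)
print("top",t,(t-[380,190])*2.9,"scene",s,(s-[190,160])*2.9)
# seen tip positions in mosaic
print(tri(("top",380+66/2.89,190+(365-290)/2.9),("scene",190+(508-390)/2.89,160+(407-290)/2.9)))
a=cv2.imread("pics/scene3.png")[190:245,200:280];b=cv2.imread("pics/top3.png")[195:250,385:465]
cv2.imwrite("pics/z3.png",np.hstack([cv2.resize(i,(400,275),interpolation=cv2.INTER_NEAREST) for i in (a,b)]))
```

```text
top [416.02484184 224.62684827] [104.47204134 100.41785999] scene [235.17634173 206.70538482] [131.01139102 135.44561598]
(array([ 0.59368437, -0.19744518,  0.11994221]), np.float64(0.02603354474459505))
```

View pics/z3.png

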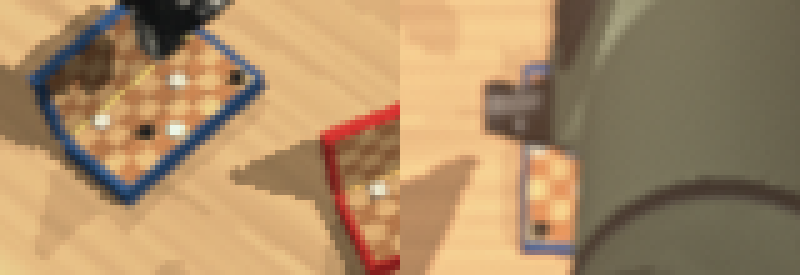

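Run:
```python
from h import *
X=[0.5752,-0.3145,.0439]
print(proj("top",X),"seen tip ~ (435,216)",proj("scene",X),"seen ~(211,183)")
print(tri(("top",435.4,215.9),("scene",210.8,183.4)), tri(("top",408,216.5),("scene",231.6,201)))
for z in (.04,.06,.08,.1): print(z,onz("top",408,216.5,z).round(3),onz("scene",231.6,201,z).round(3))
m=cams.camera_model("wrist");R=pose()[1];print((R.T@(-m["R"].T@m["t"]-pose()[0])).round(3),(m["R"]@R).round(3).tolist())
print(proj("w",pose()[0],m))
cv2.imwrite("pics/w3.png",cams.read_camera("wrist"))
```

```text
[445.92830488 224.71765177] seen tip ~ (435,216) [214.35255924 190.64181136] seen ~(211,183)
(array([ 0.59095851, -0.27771289,  0.12025058]), np.float64(0.01826709360829174)) (array([ 0.59098921, -0.20860512,  0.10554544]), np.float64(0.01473659383664047))
0.04 [ 0.599 -0.214  0.04 ] [ 0.568 -0.256  0.04 ]
0.06 [ 0.595 -0.21   0.06 ] [ 0.576 -0.244  0.06 ]
0.08 [ 0.591 -0.207  0.08 ] [ 0.584 -0.231  0.08 ]
0.1 [ 0.587 -0.204  0.1  ] [ 0.592 -0.219  0.1  ]
[ 0.067  0.001 -0.183] [[0.0, 1.0, -0.0], [-0.964, 0.0, -0.264], [-0.264, 0.0, 0.964]]
[316.79765088 269.44861702]
```

View pics/w3.png

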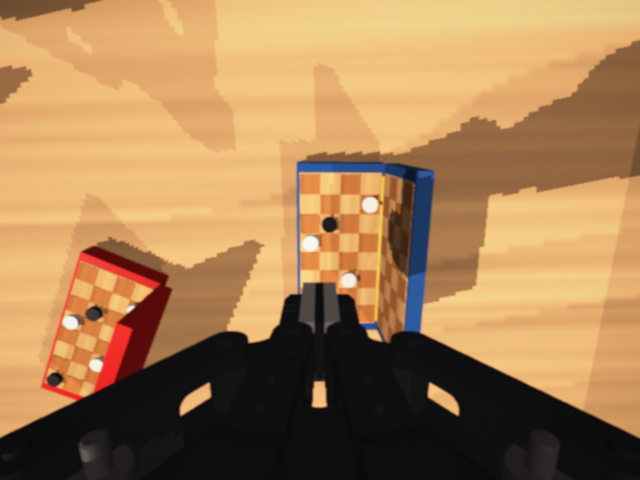

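Run:
```python
from h import *
m=cams.camera_model("wrist");p,R,o=pose(); print(p,o["joint_positions"].round(3))
for x in (0,.011):
  for h in (0,.01,.02,.03,.04,.05): print(x,h,proj("w",p+R@[x,0,-h],m).round(1), (proj("w",p+R@[x,.0145,-h],m)-proj("w",p+R@[x,-.0145,-h],m)).round(1))
# set corners in this view
for u,v,z in [(297,163,.014),(380,163,.014),(380,325,.014)]: print(onz("w",u,v,z,m).round(4))
print(tri(("w",433,172,m),("top",190+738/3-.33,180+76/3-.33)))
```

```text
[ 0.57583874 -0.23591085  0.0419026 ] [ 0.287  0.701  0.01   1.72  -0.01   0.721 -1.293]
0 0 [316.8 269.5] [54.9  0. ]
0 0.01 [316.7 276.3] [57.7  0. ]
0 0.02 [316.6 283.9] [60.9  0. ]
0 0.03 [316.5 292.4] [64.5  0. ]
0 0.04 [316.3 301.9] [68.5  0. ]
0 0.05 [316.2 312.7] [73.  0.]
0.011 0 [316.8 249.5] [55.7  0. ]
0.011 0.01 [316.7 255.4] [58.7  0. ]
0.011 0.02 [316.6 262. ] [62.  0.]
0.011 0.03 [316.4 269.3] [65.7  0. ]
0.011 0.04 [316.3 277.6] [69.8  0. ]
0.011 0.05 [316.1 286.9] [74.5  0. ]
[ 0.6296 -0.226   0.014 ]
[ 0.6284 -0.2727  0.014 ]
[ 0.5272 -0.2747  0.014 ]
(array([ 0.62647906, -0.28703112,  0.05978541]), np.float64(0.0037368886526280105))
```

Fingertips seem to sit higher than I assumed, because they cleared the leaf. I'll raise, open fully and measure the pad depth from the known opening.

>>> move_arm:
  rows:
    - [[0,0,0,0,0,-40,0],[0,0,0,0,0,-80,0.3],[0,0,0,0,0,-80,1],[0,0,0,0,0,-80,1],[0,0,0,0,0,-80,1],[0,0,0,0,0,-80,1],[0,0,0,0,0,-80,1],[0,0,0,0,0,-80,1],[0,0,0,0,0,-80,1],[0,0,0,0,0,-80,1]]

```text
t: 4.95
position: [0.5754, -0.2368, 0.1214]
eef_rot: [-0.0, 1.0, -0.013, -0.0]
wrist_force: [-0.1, 0.0, -0.2]
gripper_width: 0.0851
gripper_force: 0.0
```

Run:
```python
from h import *
m=cams.camera_model("wrist");p,R,o=pose();im=cams.read_camera("wrist");print(p,o["gripper_width"]);cv2.imwrite("pics/w4.png",im)
g=im.max(2)
for r in range(260,340,6):
    d=np.where(g[r,:]<60)[0]; l=d[d<318]; q=d[d>318]; print(r,l.max() if len(l) else None,q.min() if len(q) else None)
for h in (0,.013,.02,.03,.04,.05): print(h,[proj("w",p+R@[x,y,-h],m).round().tolist() for x in (0,.011) for y in (-.0428,.0428)])
```

```text
[ 0.57543337 -0.23677507  0.1214492 ] 0.08509300457097002
260 None None
266 313 None
272 312 None
278 None None
284 None None
290 None None
296 204 None
302 207 432
308 207 432
314 208 431
320 208 430
326 209 430
332 209 429
338 208 429
0 [[236.0, 269.0], [398.0, 270.0], [235.0, 250.0], [399.0, 250.0]]
0.013 [[230.0, 279.0], [403.0, 279.0], [229.0, 257.0], [405.0, 257.0]]
0.02 [[227.0, 284.0], [407.0, 284.0], [225.0, 262.0], [408.0, 262.0]]
0.03 [[221.0, 292.0], [412.0, 292.0], [220.0, 269.0], [413.0, 269.0]]
0.04 [[215.0, 302.0], [417.0, 302.0], [213.0, 278.0], [419.0, 278.0]]
0.05 [[208.0, 313.0], [424.0, 313.0], [206.0, 287.0], [426.0, 287.0]]
```

View pics/w4.png

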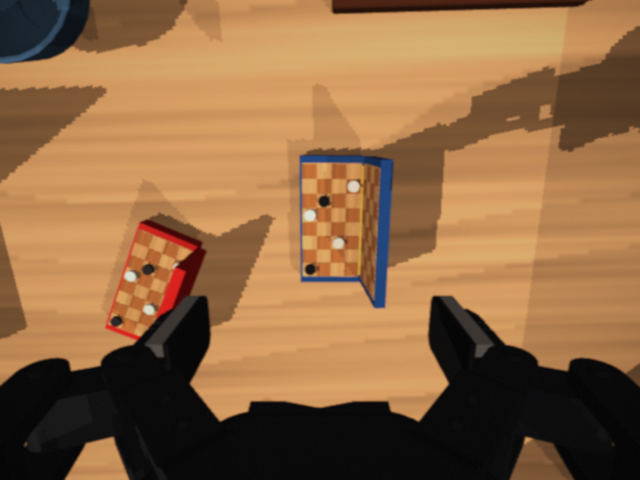

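The open pads span 222 px, so the real tips lie about 50 mm behind the reported TCP when open and about 40 mm when shut. That also explains the miss. I'll check by a gentle touch on the table.

>>> move_arm:
  rows:
    - [[0,0,0,0,40,0,0],[0,0,0,0,80,0,0],[0,0,0,0,112,0,0],[0,0,0,0,112,30,0],[0,0,0,0,112,60,0],[0,0,0,0,112,90,0],[0,0,0,0,112,112,0],[0,0,0,0,112,114,0],[0,0,0,0,112,116,0],[0,0,0,0,112,116,0]]

```text
t: 5.83
position: [0.5732, -0.3491, 0.0068]
eef_rot: [0.0, 1.0, -0.013, 0.0]
wrist_force: [-0.5, -0.4, 0.4]
gripper_width: 0.0001
gripper_force: 0.0
```

>>> move_arm:
  rows:
    - [[0,0,0,0,0,3,0],[0,0,0,0,0,5,0],[0,0,0,0,0,7,0],[0,0,0,0,0,8,0],[0,0,0,0,0,8,0]]

```text
t: 6.25
position: [0.5727, -0.3488, -0.0021]
eef_rot: [0.0, 1.0, -0.013, 0.0]
wrist_force: [-0.2, 0.4, 0.7]
gripper_width: 0.0001
gripper_force: 0.0
```

Run:
```python
from h import *
p,R,o=pose();print(p,o["wrist_force"])
for n in("top","scene"):
    cv2.imwrite(f"pics/{n}5.png",cams.read_camera(n)); print(proj(n,p))
a=cv2.imread("pics/scene5.png")[140:240,160:290];b=cv2.imread("pics/top5.png")[180:280,390:520]
cv2.imwrite("pics/z5.png",np.hstack([cv2.resize(i,(390,300),interpolation=cv2.INTER_CUBIC) for i in (a,b)]))
```

```text
[ 0.57267341 -0.34877311 -0.00206965] [-0.22262003  0.3859156   0.68880761]
[454.53670563 228.43350333]
[209.542684   193.56180947]
```

View pics/z5.png

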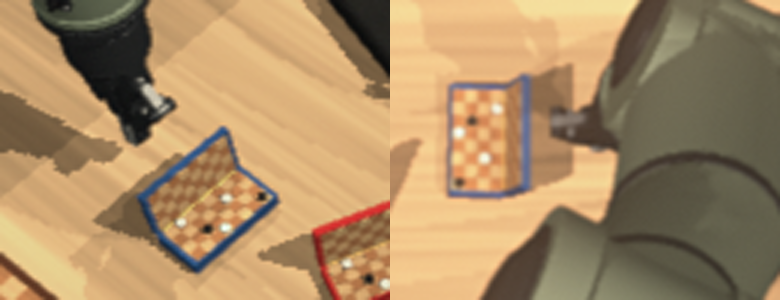

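Run:
```python
from h import *
p=pose()[0]
print(tri(("top",190+200+170/3,180+122/3),("scene",160+132/3,140+143/3)))
m=cams.camera_model("wrist"); im=cams.read_camera("wrist"); cv2.imwrite("pics/w5.png",im)
for z in (.02,.03,.04,.05): print(z,proj("top",[p[0],p[1],z]).round(1),proj("scene",[p[0],p[1],z]).round(1))
```

```text
(array([ 0.58914521, -0.3200915 ,  0.06405108]), np.float64(0.019789933545765935))
0.02 [456.5 227.1] [208.  188.9]
0.03 [457.4 226.5] [207.3 186.7]
0.04 [458.3 225.8] [206.6 184.5]
0.05 [459.3 225.2] [205.8 182.3]
```

>>> move_arm:
  rows:
    - [[0,0,0,0,0,4,0],[0,0,0,0,0,8,0],[0,0,0,0,0,12,0],[0,0,0,0,0,16,0],[0,0,0,0,0,16,0]]

```text
t: 6.82
position: [0.5722, -0.3484, -0.0193]
eef_rot: [-0.0, 1.0, -0.013, -0.001]
wrist_force: [-0.2, -0.6, -0.2]
gripper_width: 0.0001
gripper_force: 0.0
```

Run:
```python
from h import *
p,R,o=pose();print(p,o["wrist_force"].round(2))
t=cams.read_camera("top");s=cams.read_camera("scene");m=cams.camera_model("wrist");w=cams.read_camera("wrist")
for im,n,mm in((t,"top",None),(s,"scene",None),(w,"w",m)):
    for h,c in((0,(0,0,255)),(.045,(0,255,0)),(.12,(255,0,255))):
        u=proj(n,p+R@[0,0,-h],mm); cv2.circle(im,tuple(int(round(x)) for x in u),1 if n!="w" else 3,c,-1)
f=lambda i,y,x:cv2.resize(i[y:y+75,x:x+100],(400,300),interpolation=cv2.INTER_NEAREST)
a=np.hstack([f(t,190,400),f(s,135,160)]); b=np.hstack([cv2.resize(w,(400,300)),np.zeros((300,400,3),np.uint8)])
cv2.imwrite("pics/z6.png",np.vstack([a,b]))
```

```text
[ 0.57215768 -0.34844709 -0.01929454] [-0.24 -0.59 -0.2 ]
```

View pics/z6.png

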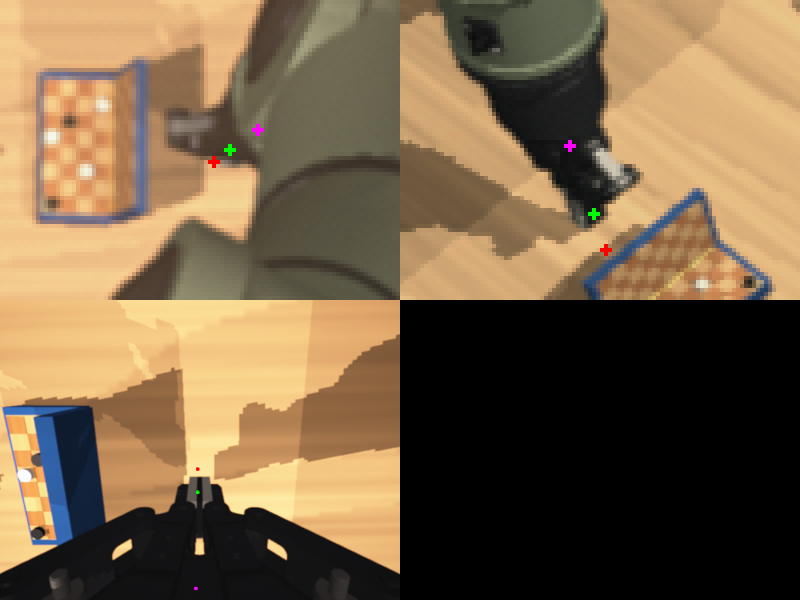

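The drawn markers show that in both the scene and wrist views the real tip coincides with a point about 40 mm behind the reported TCP; the gray part in the top view is a side part of the gripper. I'll finish the touch test for the exact value.

>>> move_arm:
  rows:
    - [[0,0,0,0,0,3,0],[0,0,0,0,0,6,0],[0,0,0,0,0,9,0],[0,0,0,0,0,11,0],[0,0,0,0,0,13,0],[0,0,0,0,0,13,0]]

```text
t: 7.47
position: [0.5724, -0.3486, -0.0317]
eef_rot: [-0.0, 1.0, -0.013, -0.0]
wrist_force: [0.2, 0.5, 0.9]
gripper_width: 0.0001
gripper_force: 0.0
```

>>> move_arm:
  rows:
    - [[0,0,0,0,0,1,0],[0,0,0,0,0,2,0],[0,0,0,0,0,3,0],[0,0,0,0,0,3,0]]

```text
t: 7.8
position: [0.5726, -0.3487, -0.0343]
eef_rot: [-0.0, 1.0, -0.013, -0.0]
wrist_force: [-0.0, 0.2, 0.8]
gripper_width: 0.0001
gripper_force: 0.0
```

>>> move_arm:
  rows:
    - [[0,0,0,0,0,1,0],[0,0,0,0,0,2,0],[0,0,0,0,0,3,0],[0,0,0,0,0,3,0]]

```text
t: 8.13
position: [0.5725, -0.3487, -0.0374]
eef_rot: [-0.0, 1.0, -0.013, -0.0]
wrist_force: [0.1, -0.1, -0.2]
gripper_width: 0.0004
gripper_force: 0.0
```

>>> move_arm:
  rows:
    - [[0,0,0,0,0,1,0],[0,0,0,0,0,2,0],[0,0,0,0,0,2,0]]

```text
t: 8.38
position: [0.5727, -0.3488, -0.0392]
eef_rot: [0.0, 1.0, -0.013, 0.0]
wrist_force: [-0.3, 0.4, 0.1]
gripper_width: -0.0001
gripper_force: 0.0
```

>>> move_arm:
  rows:
    - [[0,0,0,0,0,1,0],[0,0,0,0,0,2,0],[0,0,0,0,0,2,0]]

```text
t: 8.63
position: [0.5728, -0.3489, -0.0394]
eef_rot: [0.0, 1.0, -0.013, 0.0]
wrist_force: [-9.8, 5.6, 30.1]
gripper_width: -0.0
gripper_force: 15.1
```

>>> move_arm:
  rows:
    - [[0,0,0,0,0,1,0],[0,0,0,0,0,2,0],[0,0,0,0,0,2,0]]

```text
t: 8.88
position: [0.5729, -0.349, -0.0395]
eef_rot: [0.0, 1.0, -0.013, 0.0]
wrist_force: [-20.0, 12.1, 60.0]
gripper_width: -0.0006
gripper_force: 30.4
```

Contact is at reported z = −0.0393, so the real shut tip sits 39 mm above the reported TCP. I'll push the leaf with that correction.

>>> move_arm:
  rows:
    - [[0,0,0,0,0,-10,0],[0,0,0,0,0,-46,0],[0,0,0,0,-15,-46,0],[0,0,0,0,-30,-46,0],[0,0,0,0,-45,-46,0],[0,0,0,0,-58,-46,0],[0,0,0,0,-71,-46,0],[0,0,0,0,-84,-46,0],[0,0,0,0,-97,-46,0],[0,0,0,0,-107,-46,0]]

```text
t: 9.72
position: [0.5755, -0.2399, 0.0026]
eef_rot: [-0.0, 1.0, -0.013, -0.0]
wrist_force: [0.6, 0.8, -0.2]
gripper_width: 0.0003
gripper_force: 0.0
```

>>> move_arm:
  rows:
    - [[0,0,0,0,-10,0,0],[0,0,0,0,-10,0,0],[0,0,0,0,-10,-40,0],[0,0,0,0,-10,-80,0.5],[0,0,0,0,-10,-110,1],[0,0,0,0,-10,-130,1],[0,0,0,0,-10,-130,1],[0,0,0,0,-10,-130,1],[0,0,0,0,-10,-130,1],[0,0,0,0,-10,-130,1]]

```text
t: 10.55
position: [0.5751, -0.2319, 0.1318]
eef_rot: [-0.0, 1.0, -0.013, -0.001]
wrist_force: [0.5, 0.2, -1.0]
gripper_width: 0.0834
gripper_force: 0.0
```

```bash
cat > blob.py <<'E'
from h import *
def look(lo,hi,k,lo2=None,hi2=None):
    m=cams.camera_model("wrist");im=cams.read_camera("wrist");cv2.imwrite(f"pics/{k}.png",im)
    h=cv2.cvtColor(im,cv2.COLOR_BGR2HSV);b=cv2.inRange(h,lo,hi)
    if lo2: b|=cv2.inRange(h,lo2,hi2)
    c=[x for x in cv2.findContours(cv2.morphologyEx(b,cv2.MORPH_CLOSE,np.ones((5,5))),0,2)[0] if cv2.contourArea(x)>400]
    for x in c:
        q=cv2.boxPoints(cv2.minAreaRect(x)); w=np.array([onz("w",*i,.022,m) for i in q])[:,:2]
        e=[w[1]-w[0],w[2]-w[1]]; L=max(e,key=np.linalg.norm)
        print("area",cv2.contourArea(x),"px",q.mean(0).round(),"ctr@z22",w.mean(0).round(4),"sides",[np.linalg.norm(i).round(4) for i in e],"long heading",np.degrees(np.arctan2(L[1],L[0])).round(1))
BLUE=((100,110,40),(125,255,255)); RED=((0,190,60),(5,255,255)); RED2=((172,150,60),(180,255,255))
E
python3 - <<'E'
from blob import *
print(pose()[0]); look(*BLUE,"w7"); look(*RED,"w7r",*RED2)
E
```

```text
[ 0.57512908 -0.2318596   0.13176261]
area 7228.0 px [338. 217.] ctr@z22 [ 0.5774 -0.2485] sides [np.float64(0.0482), np.float64(0.1032)] long heading -179.4
area 4737.5 px [44. 32.] ctr@z22 [ 0.7202 -0.0403] sides [np.float64(0.0624), np.float64(0.041)] long heading -91.5
area 1615.0 px [170. 265.] ctr@z22 [ 0.541  -0.1064] sides [np.float64(0.0748), np.float64(0.0551)] long heading -28.3
```

View pics/w7.png

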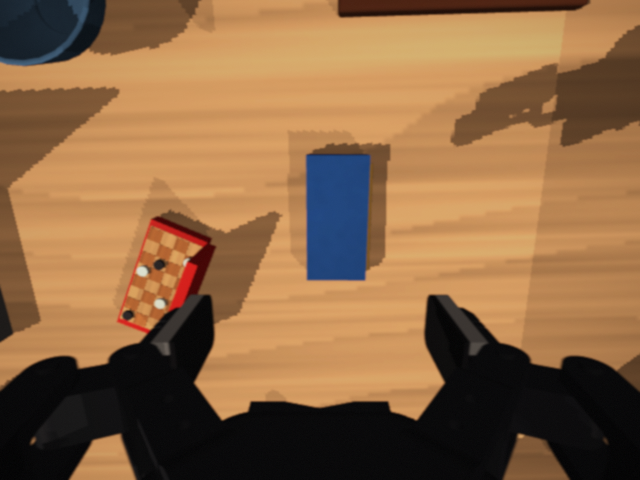

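>>> move_arm:
  rows:
    - [[0,0,0,1,15,40,1],[0,0,0,1,15,80,1],[0,0,0,1,15,120,1],[0,0,0,1,15,155,1],[0,0,0,1,15,172,1],[0,0,0,1,15,173,1],[0,0,0,1,15,173,0.3],[0,0,0,1,15,173,0.3],[0,0,0,1,15,173,0.3],[0,0,0,1,15,173,0.3]]
  grip_force: 30

```text
t: 11.48
position: [0.5774, -0.2473, -0.0383]
eef_rot: [0.0, 1.0, -0.013, 0.001]
wrist_force: [0.0, 0.3, 6.8]
gripper_width: 0.049
gripper_force: 31.6
```

>>> move_arm:
  rows:
    - [[0,0,0,0,0,0,0.3],[0,0,0,0,0,0,0.3],[0,0,0,0,0,0,0.3],[0,0,0,0,0,0,0.3]]

```text
t: 11.82
position: [0.5774, -0.2473, -0.0383]
eef_rot: [0.0, 1.0, -0.013, 0.001]
wrist_force: [-0.4, 0.2, 9.3]
gripper_width: 0.0495
gripper_force: 31.9
```

>>> move_arm:
  rows:
    - [[0,0,0,0,0,-30,0.3],[0,0,0,0,0,-70,0.3],[0,0,0,0,0,-110,0.3],[0,0,0,0,-20,-140,0.3],[0,0,-0.026,-8,-60,-140,0.3],[0,0,-0.026,-16,-100,-140,0.3],[0,0,-0.026,-24,-140,-140,0.3],[0,0,-0.026,-32,-180,-140,0.3],[0,0,-0.026,-40,-220,-140,0.3],[0,0,-0.026,-48,-260,-140,0.3]]
  grip_force: 40

```text
t: 12.65
position: [0.5348, 0.0161, 0.101]
eef_rot: [-0.0, 1.0, -0.0, 0.001]
wrist_force: [1.5, 0.7, -2.7]
gripper_width: 0.0493
gripper_force: 44.8
```

Run:
```python
from h import *
o=pose()[2];print(o["gripper_width"],o["gripper_force"],o["wrist_force"])
goto([.532,.197,.10],90);
```

```text
0.049256386275674094 44.761997759342194 [ 1.46329748  0.67037515 -2.65492191]
shift [  -2.9 -180.9    1. ] turn [array([-2.600e-03,  4.000e-04,  3.141e+00]), array([-0.0002, -0.0017, -0.0005])] q7 -1.7 p [0.5348 0.0161 0.101 ]
```

>>> move_arm:
  rows:
    - [[0,0,0,-1,-40,0,0.3],[0,0,0,-2,-80,0,0.3],[0,0,0,-3,-120,0,0.3],[0,0,0,-3,-155,0,0.3],[0,0,0,-3,-177,0,0.3],[0,0,0,-3,-181,0,0.3],[0,0,0,-3,-181,0,0.3],[0,0,0,-3,-181,20,0.3],[0,0,0,-3,-181,40,0.3],[0,0,0,-3,-181,40,0.3]]

```text
t: 13.48
position: [0.5309, 0.1932, 0.0577]
eef_rot: [0.001, 1.0, -0.001, -0.002]
wrist_force: [-1.3, -0.4, -1.8]
gripper_width: 0.0487
gripper_force: 44.7
```

Run:
```python
from h import *
goto([.532,.197,-.033],90)
m=cams.camera_model("wrist");im=cams.read_camera("wrist");cv2.imwrite("pics/w8.png",im);print(proj("w",[.532,.0605,.034],m),proj("w",[.532,.334,.034],m))
g=cv2.cvtColor(im,cv2.COLOR_BGR2GRAY)
for r in (150,200,240): print(r,(g[r,::8]).tolist())
p=pose()
for x in(.52,.55,.58):print([proj("w",[x,y,.034],m).round() for y in (.061,.334)])
```

```text
shift [ 1.3 -3.9 90.7] turn [array([ 4.80e-03, -3.10e-03,  3.14e+00]), array([ 0.0019,  0.0031, -0.0016])] q7 -2.02 p [0.5309 0.1932 0.0577]
[541.73238128 253.37193468] [ 77.97342953 254.24496889]
150 [121, 123, 123, 123, 124, 125, 125, 83, 83, 83, 104, 105, 159, 90, 89, 90, 90, 89, 91, 76, 74, 81, 86, 88, 88, 86, 86, 85, 79, 75, 79, 89, 67, 83, 83, 84, 83, 124, 130, 130, 131, 128, 125, 124, 121, 115, 128, 103, 106, 86, 90, 91, 100, 99, 99, 99, 100, 100, 81, 81, 81, 46, 47, 105, 98, 96, 106, 83, 49, 105, 161, 161, 159, 159, 158, 158, 156, 156, 154, 153]
200 [139, 140, 141, 141, 142, 142, 142, 143, 92, 45, 56, 68, 67, 87, 90, 81, 87, 87, 108, 109, 109, 109, 195, 177, 173, 172, 173, 177, 171, 177, 166, 107, 106, 106, 106, 107, 107, 108, 107, 107, 105, 104, 107, 108, 106, 104, 105, 104, 104, 105, 146, 110, 110, 110, 109, 110, 109, 109, 109, 109, 109, 87, 87, 86, 94, 48, 45, 45, 106, 169, 187, 234, 233, 233, 233, 233, 232, 232, 232, 231]
240 [128, 129, 131, 130, 131, 131, 133, 133, 134, 89, 45, 45, 45, 47, 85, 85, 86, 86, 86, 86, 87, 105, 164, 197, 194, 194, 192, 190, 190, 189, 188, 124, 108, 106, 105, 105, 59, 61, 60, 59, 60, 73, 64, 58, 59, 58, 59, 58, 58, 109, 175, 110, 110, 110, 110, 110, 111, 109, 110, 111, 87, 87, 86, 87, 101, 100, 100, 166, 173, 174, 236, 235, 235, 235, 234, 234, 234, 234, 233, 233]
[array([538., 272.]), array([ 82., 273.])]
[array([546., 224.]), array([ 72., 224.])]
[array([555., 171.]), array([ 63., 172.])]
```

Run:
```python
from h import *
im=cv2.imread("pics/w8.png")
for r in (200,224,250):
    print(r,"L",[(u,im[r,u].tolist()) for u in range(52,96,3)]); print("R",[(u,im[r,u].tolist()) for u in range(508,572,4)])
```

```text
200 L [(52, [85, 132, 183]), (55, [86, 133, 183]), (58, [85, 133, 183]), (61, [85, 131, 181]), (64, [78, 89, 103]), (67, [77, 83, 90]), (70, [58, 63, 68]), (73, [41, 44, 48]), (76, [42, 44, 48]), (79, [43, 46, 50]), (82, [73, 77, 82]), (85, [68, 71, 76]), (88, [63, 67, 71]), (91, [64, 67, 71]), (94, [62, 65, 69])]
R [(508, [79, 84, 92]), (512, [86, 92, 100]), (516, [79, 85, 93]), (520, [45, 47, 51]), (524, [41, 43, 47]), (528, [42, 44, 48]), (532, [41, 42, 46]), (536, [43, 44, 48]), (540, [47, 49, 54]), (544, [97, 105, 113]), (548, [99, 125, 155]), (552, [103, 159, 214]), (556, [102, 159, 213]), (560, [115, 178, 232]), (564, [168, 237, 254]), (568, [167, 236, 254])]
224 L [(52, [83, 130, 179]), (55, [85, 130, 180]), (58, [85, 131, 181]), (61, [85, 130, 181]), (64, [84, 130, 181]), (67, [82, 115, 154]), (70, [77, 83, 89]), (73, [74, 79, 86]), (76, [43, 46, 50]), (79, [42, 45, 49]), (82, [41, 44, 48]), (85, [42, 45, 49]), (88, [42, 45, 48]), (91, [42, 44, 48]), (94, [42, 45, 49])]
R [(508, [102, 110, 119]), (512, [93, 98, 108]), (516, [92, 99, 109]), (520, [92, 98, 109]), (524, [91, 98
[... 264 characters left out ...]
])]
250 L [(52, [79, 123, 170]), (55, [79, 123, 169]), (58, [80, 124, 171]), (61, [80, 124, 172]), (64, [81, 125, 172]), (67, [81, 125, 172]), (70, [80, 125, 172]), (73, [79, 97, 119]), (76, [77, 83, 90]), (79, [65, 70, 76]), (82, [41, 43, 48]), (85, [41, 44, 48]), (88, [41, 44, 48]), (91, [41, 45, 48]), (94, [42, 45, 49])]
R [(508, [94, 100, 110]), (512, [92, 98, 108]), (516, [92, 98, 108]), (520, [91, 98, 107]), (524, [92, 99, 108]), (528, [92, 98, 108]), (532, [96, 104, 114]), (536, [160, 174, 186]), (540, [142, 171, 202]), (544, [107, 166, 222]), (548, [107, 166, 221]), (552, [146, 220, 252]), (556, [176, 241, 255]), (560, [175, 241, 255]), (564, [176, 241, 255]), (568, [175, 241, 255])]
```

>>> move_arm:
  rows:
    - [[0,0,0,1,0,0,0.3],[0,0,0,1,0,0,0.3],[0,0,0,1,0,0,0.3]]

```text
t: 13.78
position: [0.534, 0.1952, 0.0611]
eef_rot: [-0.0, 1.0, -0.0, 0.001]
wrist_force: [-0.6, 0.3, -1.2]
gripper_width: 0.049
gripper_force: 44.7
```

>>> move_arm:
  rows:
    - [[0,0,0,-2,-3,15,0.3],[0,0,0,-2,-3,35,0.3],[0,0,0,-2,-3,55,0.3],[0,0,0,-2,-3,68,0.3],[0,0,0,-2,-3,75,0.3],[0,0,0,-2,-3,80,0.3],[0,0,0,-2,-3,85,0.3],[0,0,0,-2,-3,90,0.3],[0,0,0,-2,-3,94,0.3],[0,0,0,-2,-3,94,0.3]]

```text
t: 14.62
position: [0.5315, 0.1984, -0.0341]
eef_rot: [-0.0, 1.0, -0.0, 0.0]
wrist_force: [-1.8, 0.6, -0.9]
gripper_width: 0.0492
gripper_force: 44.8
```

>>> move_arm:
  rows:
    - [[0,0,0,0,0,0,0.3],[0,0,0,0,0,0,0.3]]

```text
t: 14.78
position: [0.5314, 0.1984, -0.0339]
eef_rot: [-0.0, 1.0, -0.0, 0.0]
wrist_force: [-0.2, 0.4, -2.0]
gripper_width: 0.0491
gripper_force: 44.8
```

>>> move_arm:
  rows:
    - [[0,0,0,0,0,0,0.72],[0,0,0,0,0,0,0.72],[0,0,0,0,0,0,0.72],[0,0,0,0,0,-20,0.72],[0,0,0,0,0,-50,0.72],[0,0,0,0,0,-90,0.5],[0,0,0,0,0,-130,0],[0,0,0,0,30,-140,0],[0,0,0,0,70,-140,0],[0,0,0,0,110,-140,0]]

```text
t: 15.62
position: [0.5315, 0.0879, 0.1071]
eef_rot: [-0.0, 1.0, 0.001, 0.001]
wrist_force: [0.4, -0.5, -0.5]
gripper_width: 0.0009
gripper_force: 0.0
```

```bash
cat > red.py <<'E'
from blob import *
def rm(im):
    h=cv2.cvtColor(im,cv2.COLOR_BGR2HSV); b=cv2.inRange(h,(0,170,90),(5,255,255))|cv2.inRange(h,(173,150,60),(180,255,255)); b[:, :330]=0;b[:, 400:]=0;b[:210]=0;b[290:]=0
    return b
def q(b): 
    p=np.argwhere(b); return p.mean(0).round(2),len(p)
E
python3 - <<'E'
from red import *
t=cams.read_camera("top");cv2.imwrite("pics/t9.png",t)
print(q(rm(cv2.imread("pics/top0.png"))),q(rm(t)))
# blue in case, seen by top
h=cv2.cvtColor(t,cv2.COLOR_BGR2HSV);b=cv2.inRange(h,*BLUE);b[:200]=0;b[:,:200]=0;b[:,310:]=0;b[270:]=0
c=max(cv2.findContours(b,0,2)[0],key=cv2.contourArea);x=cv2.boundingRect(c);print(x,onz("top",x[0],x[1],.026),onz("top",x[0]+x[2],x[1]+x[3],.026))
print(pose()[0]);goto([.4835,-.169,.11],-116.8)
print("pawn",onz("top",406,307,.03))
E
```

```text
(array([248.71, 369.77]), 142) (array([248.47, 369.62]), 144)
(247, 224, 17, 38) [0.58154997 0.22071176 0.026     ] [0.47801885 0.17392691 0.026     ]
[0.53121477 0.07798634 0.10666686]
shift [-46.  247.3  -2.5] turn [array([ 0.0035, -0.0018,  0.4608]), array([ 2.5000e-03,  4.7000e-03, -2.6808e+00])] q7 -1.82 p [0.5312 0.078  0.1067]
pawn [ 0.356386   -0.20385192  0.03      ]
```

>>> move_arm:
  rows:
    - [[0,0,0.1,-8,40,0,0],[0,0,0.2,-16,80,0,0],[0,0,0.3,-24,120,0,0],[0,0,0.4,-32,160,0,0],[0,0,0.461,-40,200,0,0],[0,0,0.461,-46,240,0,0],[0,0,0.461,-46,249,0,0],[0,0,0.461,-46,249,30,0],[0,0,0.461,-46,249,60,0],[0,0,0.461,-46,249,60,0]]

```text
t: 16.5
position: [0.4828, -0.1599, 0.0421]
eef_rot: [-0.0, 0.974, -0.229, -0.003]
wrist_force: [-1.6, 0.8, -2.2]
gripper_width: -0.0
gripper_force: 0.0
```

Run:
```python
from h import *
goto([.4835,-.169,.003],-116.8); goto([.4835+.45*.1,-.169+.893*.1,.003],-116.8)
```

```text
shift [ 4.9  7.8 39.1] turn [array([0.0012, 0.0055, 0.0064]), array([-8.7000e-03,  1.9000e-03, -3.1352e+00])] q7 -1.7 p [ 0.4828 -0.1599  0.0421]
shift [  5.4 -92.2  38.9] turn [array([0.0012, 0.0055, 0.0064]), array([-8.7000e-03,  1.9000e-03, -3.1352e+00])] q7 -1.7 p [ 0.4828 -0.1599  0.0421]
```

>>> move_arm:
  rows:
    - [[0,0,0,2,4,0,0],[0,0,0,2,4,20,0],[0,0,0,2,4,40,0],[0,0,0,2,4,42,0],[0,0,0,2,-10,42,0],[0,0,0,2,-24,42,0],[0,0,0,2,-38,42,0],[0,0,0,2,-52,42,0],[0,0,0,2,-66,42,0],[0,0,0,2,-80,42,0]]

```text
t: 17.33
position: [0.5239, -0.0893, 0.0061]
eef_rot: [-0.0, 0.974, -0.228, 0.001]
wrist_force: [0.1, -0.6, -0.4]
gripper_width: -0.0001
gripper_force: 0.0
```

>>> move_arm:
  rows:
    - [[0,0,0,0,-10,0,0],[0,0,0,0,-16,0,0],[0,0,0,0,-16,0,0],[0,0,0,0,-16,-40,0],[0,0,0,0,-16,-80,0.5],[0,0,0,0,-16,-110,1],[0,0,0,0,-16,-130,1],[0,0,0,0,-16,-130,1],[0,0,0,0,-16,-130,1],[0,0,0,0,-16,-130,1]]

```text
t: 18.17
position: [0.5291, -0.0761, 0.1335]
eef_rot: [0.0, 0.973, -0.229, -0.0]
wrist_force: [0.7, -0.1, 0.5]
gripper_width: 0.0721
gripper_force: 0.0
```

Run:
```python
from blob import *
print(pose()[0]); look((0,190,60),(5,255,255),"w10",*RED2)
```

```text
[ 0.52912772 -0.07605276  0.13354255]
area 7360.5 px [340. 217.] ctr@z22 [ 0.5233 -0.0937] sides [np.float64(0.0493), np.float64(0.1045)] long heading 157.0
```

Run:
```python
from h import *
goto([.5225,-.0938,-.036],-114.5)
```

```text
shift [  2.4  18.8 169.1] turn [array([ 0.0006,  0.0013, -0.0342]), array([ 2.0000e-03, -1.0000e-03,  3.1074e+00])] q7 -1.89 p [ 0.529  -0.0759  0.1331]
```

>>> move_arm:
  rows:
    - [[0,0,-0.034,2,19,30,1],[0,0,-0.034,2,19,70,1],[0,0,-0.034,2,19,110,1],[0,0,-0.034,2,19,150,1],[0,0,-0.034,2,19,168,1],[0,0,-0.034,2,19,169,1],[0,0,-0.034,2,19,169,0.3],[0,0,-0.034,2,19,169,0.3],[0,0,-0.034,2,19,169,0.3],[0,0,-0.034,2,19,169,0.3]]
  grip_force: 40

```text
t: 19.05
position: [0.524, -0.0936, -0.0335]
eef_rot: [-0.0, 0.977, -0.212, 0.001]
wrist_force: [-1.0, -1.0, 2.9]
gripper_width: 0.049
gripper_force: 40.7
```

>>> move_arm:
  rows:
    - [[0,0,0,0,0,0,0.3],[0,0,0,0,0,0,0.3],[0,0,0,0,0,0,0.3],[0,0,0,0,0,-30,0.3],[0,0,0,0,0,-70,0.3],[0,0,0,0,0,-110,0.3],[0,0,0,0,0,-140,0.3],[0,0,0,0,0,-140,0.3]]

```text
t: 19.72
position: [0.5261, -0.0939, 0.1116]
eef_rot: [-0.001, 0.977, -0.212, 0.005]
wrist_force: [1.1, -0.6, -0.1]
gripper_width: 0.0489
gripper_force: 43.6
```

Run:
```python
from h import *
goto([.531,.1155,.10],-90); goto([.531,.1155,-.0335],-90);print(pose()[2]["gripper_width"])
```

```text
shift [ -82.5 -192.5   11.6] turn [array([-0.0017, -0.0094, -0.4276]), array([-1.300e-02,  2.300e-03,  2.714e+00])] q7 -1.81 p [ 0.5261 -0.0939  0.1116]
shift [ -83.7 -192.   145.1] turn [array([-0.0017, -0.0094, -0.4276]), array([-1.300e-02,  2.300e-03,  2.714e+00])] q7 -1.81 p [ 0.5261 -0.0939  0.1116]
0.04894618564544412
```

>>> move_arm:
  rows:
    - [[0,0,-0.08,-16,-38,5,0.3],[0,0,-0.16,-32,-76,10,0.3],[0,0,-0.24,-48,-114,10,0.3],[0,0,-0.32,-64,-152,10,0.3],[0,0,-0.4,-80,-185,10,0.3],[0,0,-0.428,-82.5,-192.5,10,0.3],[0,0,-0.428,-82.5,-192.5,10,0.3],[0,0,-0.428,-82.5,-192.5,40,0.3],[0,0,-0.428,-82.5,-192.5,60,0.3],[0,0,-0.428,-82.5,-192.5,60,0.3]]

```text
t: 20.55
position: [0.526, 0.1144, 0.0425]
eef_rot: [0.001, 1.0, -0.0, -0.002]
wrist_force: [-1.5, -0.5, -2.3]
gripper_width: 0.0493
gripper_force: 43.6
```

>>> move_arm:
  rows:
    - [[0,0,0,0,0,0,0.3],[0,0,0,0,0,0,0.3],[0,0,0,0,0,0,0.3],[0,0,0,0,0,0,0.3]]

```text
t: 20.88
position: [0.5284, 0.1158, 0.0461]
eef_rot: [-0.0, 1.0, 0.0, 0.001]
wrist_force: [-1.5, 0.0, -1.7]
gripper_width: 0.049
gripper_force: 43.6
```

Run:
```python
from h import *
goto([.5315,.1165,-.0315],-90)
```

```text
shift [ 3.  -0.6 77.6] turn [array([-0.0005, -0.0017,  0.0003]), array([ 2.7000e-03, -8.0000e-04, -3.1413e+00])] q7 -1.85 p [0.5284 0.1158 0.0461]
```

>>> move_arm:
  rows:
    - [[0,0,0,3,-0.6,15,0.3],[0,0,0,3,-0.6,35,0.3],[0,0,0,3,-0.6,50,0.3],[0,0,0,3,-0.6,57,0.3],[0,0,0,3,-0.6,63,0.3],[0,0,0,3,-0.6,69,0.3],[0,0,0,3,-0.6,74,0.3],[0,0,0,3,-0.6,77.5,0.3],[0,0,0,3,-0.6,77.5,0.3],[0,0,0,3,-0.6,77.5,0.3]]

```text
t: 21.72
position: [0.5316, 0.1166, -0.0312]
eef_rot: [-0.0, 1.0, 0.0, 0.001]
wrist_force: [-5.0, -1.2, 21.4]
gripper_width: 0.0487
gripper_force: 48.6
```

>>> move_arm:
  rows:
    - [[0,0,0,0,0,1,0.3],[0,0,0,0,0,1,0.3]]

```text
t: 21.88
position: [0.5316, 0.1167, -0.0313]
eef_rot: [-0.0, 1.0, 0.0, 0.001]
wrist_force: [-11.8, -2.2, 45.0]
gripper_width: 0.049
gripper_force: 51.2
```

>>> move_arm:
  rows:
    - [[0,0,0,0,0,-1,0.5],[0,0,0,0,0,-1,0.72],[0,0,0,0,0,-1,0.72],[0,0,0,0,0,-1,0.72],[0,0,0,0,0,-30,0.72],[0,0,0,0,0,-70,0.72],[0,0,0,0,0,-110,0.3],[0,0,0,0,0,-150,0],[0,0,0,0,0,-190,0],[0,0,0,0,0,-195,0]]

```text
t: 22.72
position: [0.5334, 0.1171, 0.1678]
eef_rot: [-0.001, 1.0, 0.0, 0.004]
wrist_force: [-0.0, 0.4, 0.2]
gripper_width: 0.0136
gripper_force: 0.0
```

>>> move_arm:
  rows:
    - [[0,0,0,30,6,0,0],[0,0,0,70,6,0,0],[0,0,0,110,6,0,0],[0,0,0,150,6,0,0],[0,0,0,175,6,0,0],[0,0,0,175,6,0,0],[0,0,0,175,6,0,0],[0,0,0,175,6,0,0]]

```text
t: 23.38
position: [0.705, 0.1106, 0.1608]
eef_rot: [0.0, 1.0, 0.0, -0.001]
wrist_force: [-0.5, -0.6, 0.6]
gripper_width: -0.0001
gripper_force: 0.0
```

Run:
```python
from h import *
t=cams.read_camera("top");s=cams.read_camera("scene");cv2.imwrite("pics/t11.png",t)
h=cv2.cvtColor(t,cv2.COLOR_BGR2HSV)
for nm,b in (("blue",cv2.inRange(h,(100,110,40),(125,255,255))),("red",cv2.inRange(h,(0,170,60),(5,255,255))|cv2.inRange(h,(173,150,60),(180,255,255)))):
    b[:200]=0;b[:,:200]=0;b[:,312:]=0;b[270:]=0
    c=max(cv2.findContours(b,0,2)[0],key=cv2.contourArea);x=cv2.boundingRect(c);print(nm,x,cv2.contourArea(c),onz("top",x[0]-.5,x[1]-.5,.026)[:2].round(4),onz("top",x[0]+x[2]-.5,x[1]+x[3]-.5,.026)[:2].round(4))
p=pose()[0];print(p);goto([.70,.11,.081],-90)
```

```text
blue (248, 225, 17, 38) 571.5 [0.5802 0.2193] [0.4767 0.1726]Traceback (most recent call last):
  File "<stdin>", line 6, in <module>
ValueError: max() iterable argument is empty
```

Run:
```python
from h import *
t=cv2.imread("pics/t11.png");u=proj("top",[.5315,.1165,.026]);print(u)
h=cv2.cvtColor(t,cv2.COLOR_BGR2HSV)
x,y=u.round().astype(int);print(t[y-24:y+26:4,x].tolist(),t[y,x-14:x+15:4].tolist())
for n in("scene",):
    s=cams.read_camera(n);v=proj(n,[.5315,.1165,.026]).round().astype(int);print(v,s[v[1],v[0]-12:v[0]+13:4].tolist());cv2.imwrite("pics/s11.png",s)
    hs=cv2.cvtColor(s,cv2.COLOR_BGR2HSV);b=cv2.inRange(hs,(0,170,60),(5,255,255))|cv2.inRange(hs,(173,150,60),(180,255,255));nb,l,st,ce=cv2.connectedComponentsWithStats(b)
    for i in range(1,nb):
        if st[i,4]>60: print(st[i],ce[i],onz(n,*ce[i],.026))
```

```text
[285.47398516 242.20710155]
[[117, 147, 146], [117, 146, 146], [119, 149, 149], [120, 150, 149], [120, 150, 149], [120, 150, 150], [120, 150, 149], [121, 151, 151], [121, 152, 152], [60, 64, 69], [123, 154, 153], [121, 152, 151], [118, 148, 147]] [[115, 143, 142], [117, 146, 145], [120, 150, 149], [121, 152, 151], [121, 151, 150], [119, 149, 149], [117, 147, 148], [115, 144, 145]]
[349 273] [[51, 55, 220], [51, 55, 218], [50, 55, 218], [51, 56, 218], [51, 56, 218], [51, 56, 218], [40, 44, 178]]
[331 254  38  37 699] [349.80257511 272.03433476] [0.52787055 0.11767429 0.026     ]
```

Scene view confirms red sits in its bay (the top view is blocked by the arm). Now I'll close the lid from behind.

>>> move_arm:
  rows:
    - [[0,0,0,0,0,40,0],[0,0,0,0,0,80,0],[0,0,0,0,0,80,0],[0,0,0,-18,0,80,0],[0,0,0,-36,0,80,0],[0,0,0,-54,0,80,0],[0,0,0,-70,0,80,0],[0,0,0,-86,0,80,0],[0,0,0,-102,0,80,0],[0,0,0,-116,0,80,0]]

```text
t: 24.37
position: [0.5895, 0.1108, 0.0838]
eef_rot: [-0.0, 1.0, 0.0, 0.001]
wrist_force: [0.9, -0.3, -0.7]
gripper_width: 0.0001
gripper_force: 0.4
```

>>> move_arm:
  rows:
    - [[0,0,0,-12,0,0,0],[0,0,0,-24,0,0,0],[0,0,0,-36,0,0,0],[0,0,0,-48,0,0,0],[0,0,0,-56,0,0,0],[0,0,0,-56,0,0,0],[0,0,0,-56,0,-30,0],[0,0,0,-56,0,-60,0],[0,0,0,-56,0,-60,0],[0,0,0,-56,0,-60,0]]

```text
t: 25.2
position: [0.5353, 0.1108, 0.1436]
eef_rot: [-0.001, 1.0, 0.0, 0.002]
wrist_force: [-0.6, -0.0, -0.9]
gripper_width: 0.0001
gripper_force: 0.0
```

Run:
```python
from h import *
print(pose()[0])
s=cams.read_camera("scene");cv2.imwrite("pics/s12.png",s)
h=cv2.cvtColor(s,cv2.COLOR_BGR2HSV);b=cv2.inRange(h,(17,100,100),(28,255,255));b[:200]=0;b[:,:280]=0;b[:,450:]=0;b[360:]=0
nb,l,st,ce=cv2.connectedComponentsWithStats(b)
print([(st[i].tolist(),ce[i].round(1).tolist()) for i in range(1,nb) if st[i,4]>30])
print("closed tab expect",proj("scene",[.465,.198,.054]),"open",proj("scene",[.64,.198,.15]))
```

```text
[0.53529724 0.11082192 0.14358389]
[([280, 200, 81, 160, 5705], [304.4, 285.7]), ([306, 200, 23, 13, 122], [317.9, 203.2]), ([368, 200, 35, 53, 896], [385.5, 218.8]), ([363, 240, 17, 11, 77], [373.0, 244.7]), ([431, 244, 7, 7, 35], [434.0, 246.3]), ([377, 255, 22, 18, 47], [387.0, 264.0]), ([394, 260, 19, 17, 103], [402.8, 267.5]), ([424, 285, 19, 10, 48], [432.6, 290.1]), ([438, 295, 12, 18, 75], [443.5, 303.5]), ([345, 317, 12, 10, 35], [351.9, 321.5]), ([356, 323, 10, 11, 34], [361.8, 328.6]), ([442, 326, 8, 16, 48], [446.0, 333.1]), ([434, 337, 11, 14, 38], [438.2, 344.2]), ([435, 350, 9, 10, 37], [438.4, 355.4])]
closed tab expect [391.94295805 267.85858178] open [349.78324147 302.60456497]
```

>>> move_arm:
  rows:
    - [[0,0,0.12,0,0,-15,0],[0,0,0.24,-10,-15,-20,0],[0,0,0.36,-30,-30,-20,0.5],[0,0,0.48,-50,-45,-20,1],[0,0,0.6,-70,-60,-20,1],[0,0,0.72,-90,-75,-20,1],[0,0,0.84,-110,-90,-20,1],[0,0,0.96,-130,-110,-20,1],[0,0,1.08,-150,-130,-20,1],[0,0,1.2,-165,-149,-20,1]]

```text
t: 26.08
position: [0.4092, 0.2098, 0.1535]
eef_rot: [0.013, 0.917, -0.398, -0.012]
wrist_force: [0.2, 0.8, -1.1]
gripper_width: 0.0856
gripper_force: 0.0
```

>>> move_arm:
  rows:
    - [[0,0,0.12,0,0,0,1],[0,0,0.24,0,0,0,1],[0,0,0.36,0,0,0,1],[0,0,0.48,0,0,0,1],[0,0,0.6,0,0,0,1],[0,0,0.685,0,0,0,1],[0,0,0.685,0,0,0,1],[0,0,0.685,0,0,0,1],[0,0,0.685,0,0,0,1]]

```text
t: 26.83
position: [0.415, 0.1952, 0.1325]
eef_rot: [0.008, 0.739, -0.674, -0.014]
wrist_force: [0.5, -0.1, 0.4]
gripper_width: 0.0857
gripper_force: 0.0
```

Run:
```python
from h import *
p,R,o=pose();print(p,R.round(3).tolist(),o["joint_positions"].round(2))
m=cams.camera_model("wrist");im=cams.read_camera("wrist");cv2.imwrite("pics/w13.png",im);np.savez("w13.npz",**m)
h=cv2.cvtColor(im,cv2.COLOR_BGR2HSV);b=cv2.inRange(h,(5,170,90),(14,255,255))
nb,l,st,ce=cv2.connectedComponentsWithStats(b);print([(st[i].tolist(),ce[i].round(1).tolist()) for i in range(1,nb) if st[i,4]>100])
print(proj("w",[.3707,.26,.065],m),proj("w",[.3802,.2528,.1],m),proj("w",[.3558,.2608,.1],m))
t=cams.read_camera("top");cv2.imwrite("pics/t13.png",t)
a=cv2.resize(im,(480,360));a=np.hstack([a,cv2.resize(t[190:310,200:306],(318,360),interpolation=cv2.INTER_CUBIC)]);cv2.imwrite("pics/z13.png",a)
```

```text
[0.41498445 0.19518715 0.13253674] [[0.092, -0.995, -0.031], [-0.996, -0.092, 0.007], [-0.009, 0.03, -0.999]] [-1.4   0.92  1.42  2.1  -1.03  1.18 -2.52]
[([341, 292, 27, 67, 701], [353.2, 320.8]), ([373, 306, 42, 73, 1281], [390.8, 343.5])]
[365.70788929 324.14556518] [361.0065122 339.5877853] [395.46746752 352.52010268]
```

The turn went the wrong way and reached joint 7's limit. I'll unwind and turn the other way.

>>> move_arm:
  rows:
    - [[0,0,-0.12,10,-8,-10,1],[0,0,-0.24,20,-16,-20,1],[0,0,-0.36,30,-24,-30,1],[0,0,-0.48,40,-32,-30,1],[0,0,-0.6,50,-40,-30,1],[0,0,-0.72,60,-48,-30,1],[0,0,-0.84,70,-56,-30,1],[0,0,-0.96,80,-60,-30,1],[0,0,-1.08,90,-60,-30,1],[0,0,-1.2,100,-60,-30,1]]

```text
t: 27.77
position: [0.485, 0.1009, 0.1601]
eef_rot: [-0.002, 0.991, -0.136, -0.015]
wrist_force: [1.0, -0.8, 0.1]
gripper_width: 0.0857
gripper_force: 0.0
```

>>> move_arm:
  rows:
    - [[0,0,-0.12,0,0,0,1],[0,0,-0.24,0,0,0,1],[0,0,-0.36,0,0,0,1],[0,0,-0.48,0,0,0,1],[0,0,-0.6,0,0,0,1],[0,0,-0.72,0,0,0,1],[0,0,-0.84,0,0,0,1],[0,0,-0.96,0,0,0,1],[0,0,-1.08,0,0,0,1],[0,0,-1.2,0,0,0,1]]

```text
t: 28.6
position: [0.4849, 0.1014, 0.1602]
eef_rot: [-0.01, 0.894, 0.447, -0.011]
wrist_force: [0.5, -1.2, 0.2]
gripper_width: 0.0852
gripper_force: 0.0
```

Run:
```python
from h import *
p,R,o=pose();print(p,R.round(3).tolist(),o["joint_positions"].round(2),o["wrist_force"].round(1))
goto([.37,.258,.15],-18)
```

```text
[0.48489778 0.10138623 0.16024694] [[0.6, 0.799, -0.029], [0.8, -0.6, 0.008], [-0.011, -0.028, -1.0]] [-0.9   0.49  0.8   1.97 -0.47  0.9  -0.49] [ 0.5 -1.2  0.2]
shift [  56.5 -185.5   14.9] turn [array([-0.03  ,  0.006 , -0.3295]), array([0.0085, 0.0425, 2.8118])] q7 -0.49 p [0.4849 0.1014 0.1602]
```

>>> move_arm:
  rows:
    - [[0,0,-0.1,10,-33,5,1],[0,0,-0.2,20,-66,10,1],[-0.015,0,-0.3,30,-100,15,1],[-0.03,0,-0.33,42,-140,15,1],[-0.03,0.006,-0.33,54,-175,15,1],[-0.03,0.006,-0.33,56,-185,15,1],[-0.03,0.006,-0.33,56,-185,15,1],[-0.03,0.006,-0.33,56,-185,15,1],[-0.03,0.006,-0.33,56,-185,15,1],[-0.03,0.006,-0.33,56,-185,15,1]]

```text
t: 29.43
position: [0.3715, 0.257, 0.1491]
eef_rot: [-0.0, 0.811, 0.584, -0.001]
wrist_force: [0.4, 0.7, 0.0]
gripper_width: 0.0855
gripper_force: 0.0
```

Run:
```python
from h import *
p,R,o=pose();print(p,R.round(3).tolist(),o["joint_positions"].round(2))
m=cams.camera_model("wrist");im=cams.read_camera("wrist");cv2.imwrite("pics/w14.png",im);np.savez("w14.npz",**m)
h=cv2.cvtColor(im,cv2.COLOR_BGR2HSV);b=cv2.inRange(h,(5,170,90),(14,255,255))
nb,l,st,ce=cv2.connectedComponentsWithStats(b);print([(st[i].tolist(),ce[i].round(1).tolist()) for i in range(1,nb) if st[i,4]>100])
print(proj("w",[.3707,.26,.065],m),proj("w",[.3802,.2528,.1],m),proj("w",[.3558,.2608,.1],m))
# brass tab: top view
t=cams.read_camera("top");s=cams.read_camera("scene");cv2.imwrite("pics/t14.png",t);cv2.imwrite("pics/s14.png",s)
a=np.hstack([cv2.resize(im,(400,300)),cv2.resize(t[190:310,190:350],(400,300),interpolation=cv2.INTER_CUBIC)]);a=np.vstack([a,np.hstack([cv2.resize(s[200:350,280:480],(400,300)),cv2.resize(im[150:390,160:480],(400,300))])]);cv2.imwrite("pics/z14.png",a)
```

```text
[0.37148767 0.25697069 0.14907956] [[0.317, 0.948, -0.002], [0.948, -0.317, -0.001], [-0.001, -0.001, -1.0]] [-1.31  0.4   0.75  2.11 -0.39  0.77 -0.65]
[([280, 209, 30, 49, 837], [294.4, 233.3]), ([321, 209, 30, 51, 926], [336.3, 234.5])]
[316.79879333 226.28944355] [333.57834153 244.25865647] [294.54294867 244.43621418]
```

View pics/z14.png

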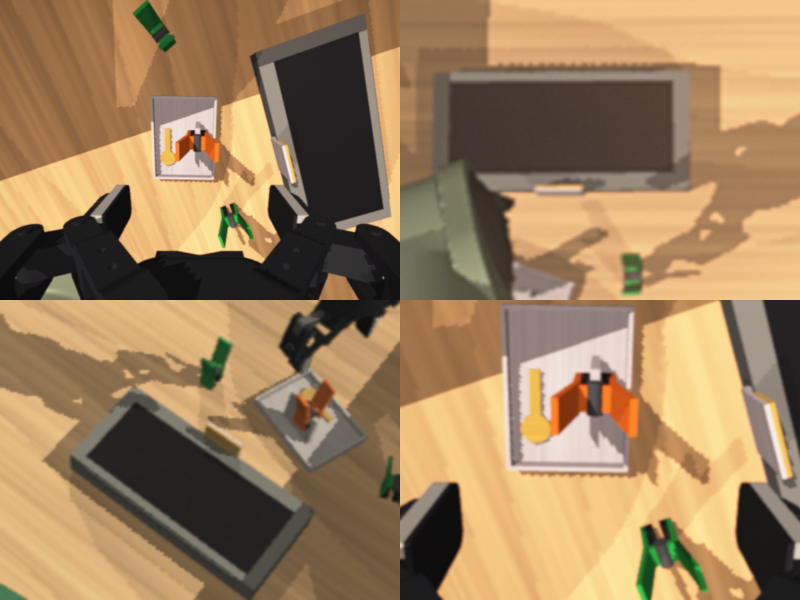

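The lid is shut with both tabs face to face at its front edge. The tool is aligned with the clip: hinge at full-image (318,226), handles spanning columns 280–351. I'll compute the clip centre from this.

Run:
```python
from h import *
m=dict(np.load("w14.npz"));im=cv2.imread("pics/w14.png")
h=cv2.cvtColor(im,cv2.COLOR_BGR2HSV);b=cv2.inRange(h,(5,170,90),(14,255,255));b[:,:270]=0;b[:,360:]=0;b[:200]=0;b[270:]=0
p=np.argwhere(b)
for c in (280,281,282,285,290,300,309,321,330,340,348,349,350):
    r=p[p[:,1]==c][:,0]; print(c,r.min() if len(r) else None,r.max() if len(r) else None)
for u,v in [(280.5,236),(350.5,236)]: print(onz("w",u,v,.106,m).round(4))
print("pin",onz("w",317.6,226,.07,m).round(4))
X0=np.array([.3707,.26]);
for z in(.065,.106): print(z,[proj("w",[*(X0+a*np.array([.951,-.309])+c*np.array([.309,.951])),z],m).round() for a in(-.022,.022) for c in(-.01,.01)])
# tabs from the wrist view
t=cv2.imread("pics/t14.png");u0=190+ (535-400)/2.5;u1=190+(582-400)/2.5;v=190+189/2.5
print("tabs top from top cam",onz("top",u0,v,.068).round(4),onz("top",u1,v,.068).round(4))
for z,q in((.068,(160+(752-400)*.8,150+(388-300)*.8)),(.068,(160+(788-400)*.8,150+(476-300)*.8))): print("tab wrist",q,onz("w",*q,z,m).round(4))
```

```text
280 247 256
281 229 257
282 227 257
285 226 256
290 222 252
300 212 242
309 218 238
321 220 239
330 209 243
340 222 255
348 227 259
349 228 258
350 228 249
[0.3501 0.2704 0.106 ]
[0.3924 0.2563 0.106 ]
pin [0.3717 0.2611 0.07  ]
0.065 [array([288., 239.]), array([287., 213.]), array([346., 239.]), array([346., 213.])]
0.106 [array([282., 256.]), array([281., 226.]), array([351., 256.]), array([351., 226.])]
tabs top from top cam [0.4641 0.2228 0.068 ] [0.464  0.1738 0.068 ]
tab wrist (441.6, 220.4) [0.4594 0.2359 0.068 ]
tab wrist (470.40000000000003, 290.8) [0.4676 0.1743 0.068 ]
```

>>> move_arm:
  rows:
    - [[0,0,0,2.6,-1.7,20,1],[0,0,0,2.6,-1.7,50,1],[0,0,0,2.6,-1.7,80,1],[0,0,0,2.6,-1.7,105,1],[0,0,0,2.6,-1.7,115,1],[0,0,0,2.6,-1.7,115,1],[0,0,0,2.6,-1.7,115,1]]
  grip_force: 30

```text
t: 30.17
position: [0.37, 0.2602, 0.0342]
eef_rot: [-0.0, 0.811, 0.585, -0.002]
wrist_force: [0.2, 0.4, 0.2]
gripper_width: 0.0856
gripper_force: 0.0
```

>>> move_arm:
  rows:
    - [[0,0,0,0,0,0,0.6],[0,0,0,0,0,0,0.5],[0,0,0,0,0,0,0.4],[0,0,0,0,0,0,0.25],[0,0,0,0,0,0,0.25],[0,0,0,0,0,0,0.25],[0,0,0,0,0,0,0.25],[0,0,0,0,0,0,0.25]]

```text
t: 30.83
position: [0.3707, 0.2611, 0.0347]
eef_rot: [-0.0, 0.811, 0.585, -0.0]
wrist_force: [1.7, -2.4, 17.3]
gripper_width: 0.0251
gripper_force: 30.5
```

>>> move_arm:
  rows:
    - [[0,0,0,0,0,-8,0.25],[0,0,0,0,0,-18,0.25],[0,0,0,0,0,-30,0.25],[0,0,0,0,0,-45,0.25],[0,0,0,0,0,-65,0.25],[0,0,0,0,0,-80,0.25],[0,0,0,0,0,-80,0.25],[0,0,0,0,0,-80,0.25]]

```text
t: 31.5
position: [0.3697, 0.2613, 0.1146]
eef_rot: [-0.001, 0.811, 0.585, -0.001]
wrist_force: [-1.2, -0.2, 0.3]
gripper_width: 0.025
gripper_force: 30.5
```

Run:
```python
from h import *
p,R,o=pose();print(p,o["gripper_width"],o["gripper_force"],o["wrist_force"].round(1))
m=cams.camera_model("wrist");im=cams.read_camera("wrist");cv2.imwrite("pics/w15.png",im)
h=cv2.cvtColor(im,cv2.COLOR_BGR2HSV);b=cv2.inRange(h,(5,170,60),(14,255,255))
nb,l,st,ce=cv2.connectedComponentsWithStats(b);print([(st[i].tolist(),ce[i].round(1).tolist()) for i in range(1,nb) if st[i,4]>60])
for h_ in (.0,.03,.06): print(h_,proj("w",p+R@[0,0,-h_],m).round())
goto([.4645,.1985,p[2]],0)
```

```text
[0.36969598 0.26133256 0.11460606] 0.024950621033148535 30.45698046684265 [-1.2 -0.2  0.3]
[([328, 256, 31, 121, 1576], [345.4, 305.8]), ([280, 258, 31, 118, 2159], [292.6, 313.7])]
0.0 [319. 268.]
0.03 [319. 291.]
0.06 [319. 323.]
shift [-29.4 109.9  -0.9] turn [array([-0.0024,  0.0013, -0.3201]), array([1.9000e-03, 3.4000e-03, 2.8215e+00])] q7 -0.59 p [0.3694 0.261  0.1139]
```

Run:
```python
from h import *
m=dict(np.load("w14.npz"));w=cv2.imread("pics/w14.png");t=cv2.imread("pics/t14.png")
for y in (.185,.198,.21):
    print(y)
    for x in np.arange(.450,.482,.002):
        a=proj("w",[x,y,.068],m);b=proj("top",[x,y,.068])
        g=lambda im,u:cv2.getRectSubPix(im,(1,1),tuple(map(float,u)))[0,0].tolist()
        print(round(x,3),a.round(1),g(w,a),b.round(1),g(t,b))
```

```text
0.185
0.45 [445.1 285.3] [141, 214, 250] [258.4 271. ] [130, 185, 234]
0.452 [447.6 284.5] [144, 216, 251] [258.5 270.2] [132, 188, 235]
0.454 [450.1 283.8] [111, 162, 217] [258.5 269.4] [131, 187, 235]
0.456 [452.7 283. ] [61, 66, 73] [258.5 268.7] [128, 177, 225]
0.458 [455.2 282.3] [85, 89, 100] [258.5 267.9] [123, 159, 203]
0.46 [457.8 281.5] [122, 127, 144] [258.5 267.1] [126, 142, 167]
0.462 [460.3 280.7] [123, 127, 145] [258.5 266.4] [147, 160, 183]
0.464 [462.9 280. ] [207, 213, 232] [258.5 265.6] [162, 185, 212]
0.466 [465.4 279.2] [217, 231, 247] [258.5 264.9] [157, 199, 234]
0.468 [468.  278.4] [96, 203, 247] [258.5 264.1] [116, 177, 226]
0.47 [470.6 277.6] [85, 145, 192] [258.5 263.3] [86, 127, 163]
0.472 [473.1 276.9] [122, 133, 144] [258.5 262.6] [77, 97, 117]
0.474 [475.7 276.1] [138, 151, 164] [258.5 261.8] [85, 93, 102]
0.476 [478.3 275.3] [126, 137, 150] [258.5 261. ] [103, 113, 125]
0.478 [480.8 274.6] [43, 44, 48] [258.5 260.3] [109, 121, 133]
0.48 [483.4 273.8] [32, 31, 34] [258.5 259.5] [103, 115, 127]
0.198
0.45 [441.1 270.3] [145, 216, 250] [253.4 271. ] [131,
[... 1332 characters left out ...]
52.1] [123, 127, 144] [248.9 267.2] [126, 142, 169]
0.462 [453.  251.3] [122, 125, 143] [248.9 266.4] [147, 160, 182]
0.464 [455.6 250.5] [213, 219, 236] [248.9 265.6] [162, 183, 209]
0.466 [458.2 249.6] [218, 231, 247] [248.9 264.9] [157, 192, 227]
0.468 [460.8 248.8] [95, 206, 248] [248.9 264.1] [117, 162, 201]
0.47 [463.5 248. ] [82, 138, 182] [248.9 263.4] [99, 129, 156]
0.472 [466.1 247.2] [119, 129, 141] [248.9 262.6] [100, 116, 132]
0.474 [468.7 246.4] [121, 132, 144] [248.9 261.8] [111, 120, 130]
0.476 [471.3 245.6] [108, 117, 128] [249.  261.1] [114, 125, 136]
0.478 [474.  244.8] [34, 34, 37] [249.  260.3] [111, 122, 134]
0.48 [476.6 244. ] [29, 27, 31] [249.  259.5] [101, 112, 123]
```

The tab scan is clear: steel top at 0.4635–0.4665 and brass at 0.4665–0.4695, so the middle of the tabs is x = 0.4665.

>>> move_arm:
  rows:
    - [[0,0,-0.08,-7,28,0,0.25],[0,0,-0.16,-14,56,0,0.25],[0,0,-0.24,-21,84,0,0.25],[0,0,-0.32,-29,112,0,0.25],[0,0,-0.32,-29,112,0,0.25],[0,0,-0.32,-29,112,0,0.25],[0,0,-0.32,-29,112,0,0.25],[0,0,-0.32,-29,112,0,0.25],[0,0,-0.32,-29,112,0,0.25]]

```text
t: 32.3
position: [0.466, 0.1987, 0.1133]
eef_rot: [-0.001, 0.707, 0.707, -0.002]
wrist_force: [-0.7, -0.6, -0.6]
gripper_width: 0.025
gripper_force: 30.5
```

Run:
```python
from h import *
p,R,o=pose();print(p,o["gripper_width"],R.round(3).tolist())
goto([.4665,.1985,.0427],0)
```

```text
[0.4660367  0.19866353 0.11332842] 0.0249605066795311 [[-0.0, 1.0, -0.003], [1.0, 0.0, -0.002], [-0.002, -0.003, -1.0]]
shift [-0.1  0.7 70.6] turn [array([-0.0032,  0.0016,  0.0003]), array([-2.5000e-03, -5.0000e-03, -3.1413e+00])] q7 -0.12 p [0.466  0.1987 0.1133]
```

>>> move_arm:
  rows:
    - [[0,0,0,0,0.5,8,0.25],[0,0,0,0,0.5,18,0.25],[0,0,0,0,0.5,30,0.25],[0,0,0,0,0.5,40,0.25],[0,0,0,0,0.5,48,0.25],[0,0,0,0,0.5,55,0.25],[0,0,0,0,0.5,61,0.25],[0,0,0,0,0.5,66,0.25],[0,0,0,0,0.5,68,0.25],[0,0,0,0,0.5,68,0.25]]

```text
t: 33.13
position: [0.4671, 0.1976, 0.0452]
eef_rot: [-0.0, 0.707, 0.707, -0.002]
wrist_force: [-1.2, 0.5, 0.2]
gripper_width: 0.0248
gripper_force: 30.5
```

>>> move_arm:
  rows:
    - [[0,0,0,0,0,1,0.25],[0,0,0,0,0,2,0.25],[0,0,0,0,0,2,0.25]]

```text
t: 33.38
position: [0.4672, 0.1979, 0.0436]
eef_rot: [-0.0, 0.707, 0.707, -0.001]
wrist_force: [-0.6, 1.0, -1.2]
gripper_width: 0.0248
gripper_force: 30.5
```

>>> move_arm:
  rows:
    - [[0,0,0,0,0,1,0.25],[0,0,0,0,0,1,0.25]]

```text
t: 33.55
position: [0.4673, 0.1979, 0.0429]
eef_rot: [-0.0, 0.707, 0.707, -0.001]
wrist_force: [-2.4, -0.4, 8.9]
gripper_width: 0.0247
gripper_force: 31.9
```

>>> move_arm:
  rows:
    - [[0,0,0,0,0,1,0.25],[0,0,0,0,0,1,0.25]]

```text
t: 33.72
position: [0.4675, 0.198, 0.0425]
eef_rot: [-0.001, 0.707, 0.707, -0.001]
wrist_force: [-6.2, -1.3, 25.1]
gripper_width: 0.0245
gripper_force: 34.5
```

>>> move_arm:
  rows:
    - [[0,0,0,0,0,1,0.25],[0,0,0,0,0,1,0.25]]

```text
t: 33.88
position: [0.4677, 0.1981, 0.0421]
eef_rot: [-0.001, 0.708, 0.707, -0.001]
wrist_force: [-10.0, -2.3, 41.7]
gripper_width: 0.0244
gripper_force: 37.3
```

>>> move_arm:
  rows:
    - [[0,0,0,0,0,-2,0.35],[0,0,0,0,0,-2,0.45],[0,0,0,0,0,-2,0.6],[0,0,0,0,0,-2,0.8],[0,0,0,0,0,-2,1],[0,0,0,0,0,-2,1],[0,0,0,0,0,-20,1],[0,0,0,0,0,-50,1],[0,0,0,0,0,-90,1],[0,0,0,0,0,-110,1]]

```text
t: 34.72
position: [0.4683, 0.1977, 0.1536]
eef_rot: [0.0, 0.708, 0.706, -0.001]
wrist_force: [0.2, 1.2, 0.4]
gripper_width: 0.0855
gripper_force: 0.0
```

>>> move_arm:
  rows:
    - [[0,0,0,0,0,0,1],[0,0,0,0,0,0,1],[0,0,0,0,0,0,1]]

```text
t: 34.97
position: [0.467, 0.198, 0.1499]
eef_rot: [-0.001, 0.707, 0.707, -0.002]
wrist_force: [-0.5, -0.4, -0.2]
gripper_width: 0.0854
gripper_force: 0.0
```

Run:
```python
from h import *
p,R,o=pose();print(p,o["wrist_force"].round(1))
m=cams.camera_model("wrist");im=cams.read_camera("wrist");cv2.imwrite("pics/w16.png",im)
h=cv2.cvtColor(im,cv2.COLOR_BGR2HSV);b=cv2.inRange(h,(5,170,90),(14,255,255))
nb,l,st,ce=cv2.connectedComponentsWithStats(b);print([(st[i].tolist(),ce[i].round(1).tolist()) for i in range(1,nb) if st[i,4]>100])
for X in ([.4665,.1982],):
  for z in (.073,.114): print(z,[proj("w",[X[0]+a,X[1]+c,z],m).round().tolist() for a in(-.022,.022) for c in(-.01,.01)])
t=cams.read_camera("top");t0=cv2.imread("pics/top0.png")
d=cv2.absdiff(t,t0).max(2)
for n,x,y in(("bowl",346,163),("tin",151,233),("pawn",406,307),("glasses",440,325)): print(n,d[y-12:y+13,x-12:x+13].mean().round(1))
```

```text
[0.46699111 0.19802882 0.14994184] [-0.5 -0.4 -0.2]
[([284, 216, 30, 53, 819], [299.8, 241.2]), ([325, 216, 33, 56, 908], [341.9, 244.1])]
0.073 [[289.0, 245.0], [289.0, 218.0], [349.0, 245.0], [349.0, 218.0]]
0.114 [[284.0, 263.0], [283.0, 232.0], [354.0, 263.0], [355.0, 232.0]]
bowl 12.6
tin 14.9
pawn 10.7
glasses 5.3
```

```bash
python3 -c "
from rig import job
print(job.job_done())"
```

```text
the job is handed in; nothing more can be done
None
```

I handed the job in with both sets that were out (red and blue; no dark wood set was out) folded in their own bays, the lid shut, and the orange clip seated over both front tabs. No pass/fail result came back; the last camera checks put the clip within a few millimetres of its target and showed no bystander clearly moved.

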